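Clip the level probe on the rinse bath and hold the pump paddle at half stroke

TASK

Squeeze the level-probe clip open, take it off its parking blade and let it go on the middle of the rinse bath's long wall nearest the robot, upright and pushed down until its throat sits on the edge, with the probe rod inside the bath. Then press the pump's spring-return paddle halfway down, so that its pointer stands between the two scale ridges (never down to its stop), and finish while still holding it there: the paddle springs back when let go. Leave the brown reagent bottle, the beaker and the timer where they stand.

Things in the scene. Friction and masses are not known exactly. Their poses are not given: they have to be found in the camera images.
- bath: Fixed open stainless bath, 120 (its x) x 180 (its y) mm, top edge 70 mm above the worktop, walls 4 mm thick, standing on four feet, brass outlet on its far side. Origin: centre of its underside on the worktop; its -x side (a long wall) faces the robot, give or take its yaw.
- bath_edge (a point): Middle of the top edge of the bath's long wall nearest the robot, on the wall's mid-thickness, 70 mm above the worktop. Axes as the bath: x across the wall towards the inside of the bath, y along the wall.
- park: Fixed parking stand: dark steel base 80 x 90 x 12 mm with an upright steel blade 4 mm thick (along its x), 60 mm wide (along its y), top edge 65 mm above the worktop. Origin: centre of the underside, below the blade. Stand and pump may stand in either of two places.
- clip: Loose plastic sprung clip, 24 mm wide (its x), 55 to 90 g, parked upright astride the blade, jaws down, handles up. Origin: in the throat, midway between the closed jaws, where the gripped edge seats (throat underside z = 0). z up, y across the jaws. Grey fixed half at -y, black sprung half at +y (on the stand +y points roughly to the robot). Jaws end at z = -26 mm, handles at z = 58 mm.
- clip_grip (a point): Where to squeeze: midway between the handles when fully squeezed, at (0, 3, 36) mm in the clip's frame, same axes. Fingers close along y. The grey handle's outer face is upright at clip y = -13 mm; the black one leans out, top edge at y = 33 mm, and at full squeeze stands parallel at y = +19 mm (32 mm over both). Keep fingertips above z = 14 mm. Needs 7 to 10 N.
- clip_jaw (a joint): Opening of the black jaw, rad: 0 gripping a 4 mm wall (with about 6 N), -0.08 shut on nothing, 0.30 squeezed fully open (a stop). Its pivot lies along x at clip y = 9, z = 8 mm. The gap between the jaws is clip y = -2 to +2 mm at 0 and -2 to +11 mm at 0.30; the grey jaw's inner face stays at y = -2 mm.
- clip_probe (a point): Lower end of the steel probe rod, 8 mm across, that runs down the outside of the grey jaw; at (0, -11, -34) mm in the clip's frame. Must end inside the bath.
- pump: Fixed white pump box, 120 (its x) x 90 x 51 mm, with a dark steel paddle above; origin: centre of the underside; -x end towards the robot. Paddle: hinge along y at x = 45, z = 85 mm, 36 mm wide, 8 mm thick, reaching to x = -60 mm. A post with two black ridges (the scale) stands at x = -50, y = 36 mm, top z = 92 mm; a pointer on the paddle's near end moves beside it.
- pump_lever (a joint): Angle of the paddle, rad: 0 released (level), grows as the near end is pressed down, 0.15 half stroke, 0.30 at its stop. Spring: about 3.5 N to start, 7 N at half stroke, 10.5 N at the stop, at the press point. Springs back when let go.
- lever_press (a point): Where to press: on the ribbed top face of the paddle, 85 mm from the hinge line, 89 mm above the worktop when released. Half stroke lowers it by 12.7 mm, full stroke by 25 mm.
- iodine: Bystander: brown reagent bottle, black cap, 52 mm across, 110 mm tall. Origin at the centre of its underside.
- beaker: Bystander: small glass beaker, 56 mm across, 70 mm tall. Origin at the centre of its underside.
- timer: Bystander: white bench timer, 62 x 66 x 18 mm, lying flat. Origin at the centre of its underside.

How it is judged:
By the outcome, as a careful person would: the job done as asked, in the order asked, and still so for the second after the job is handed in, while the arm keeps its last pose, push and grip.
It also fails if it takes over 48 s, if anything falls off the work surface, if the arm or the gripper's body presses on something with over 40 N, if the wrist force passes 120 N, or if a joint passes its speed limit or range.

ROBOT

A 6-joint arm with a two-finger parallel gripper is mounted at the origin on a cart in front of the work surface, level with it; the furniture and walls round the work are solid. World frame = base frame: x ahead of the robot, y to its left, z up, the work surface at z = 0. Lengths are in m, angles in rad, forces in N, time in s.
With the tool pointing down it reaches from about 0.35 to 0.775 m from the base axis. Payload 5.5 kg.
Tool frame: the origin (TCP) lies midway between the tips of the shut fingers; the grasp point (between the pads) lies 19 mm behind it; z points along the fingers, y is the line along which they close (so a half turn about z gives the same grasp; the last joint's range is limited). The gripper opens to 85 mm and grips with 20 to 120 N. Pads are 22 mm wide; open, the fingers measure 114 mm over their backs; the gripper's body (76 mm by 85 mm) begins 54 mm behind the grasp point. The pads swing forward as they close: fully open they stand 13 mm farther back than shut.
Start: joints at [1.128, 0.313, 0.046, 1.304, 0, 1.431], TCP at [0.171, 0.549, 0.193] pointing down, gripper open.
Joint ranges: [-2.76, 2.76], [-0.86, 1.69], [-1.03, 1.26], [-2.2, 2.34], [-1.47, 1.5], [-3.14, 3.14]. Speed limits (rad/s): [2.57, 2.57, 3.14, 3.14, 3.14, 3.14].

INTERFACE

Orientations are given as a unit quaternion [x, y, z, w].
In Python, from cell import state, capture, calibration, sign_off gives the robot as it stands.
- The arm moves only by the tool drive_tool, never from a script. Its argument "commands" is a list of rows, each an object with "xyz": the shift along the tool's x, y, z each as a share of 0.1 m, from -1 to 1, a list of three; "rotation": the turn, a rotation vector about the tool's x, y, z each as a share of pi rad, from -1 to 1, a list of three. A call has 1 to 20 rows; each row is the pose to reach, as a shift and turn from the pose commanded when the call began, along the tool's axes at that moment, turning the shorter way round; what a row does not reach only later rows make up. A row lasts 1/12 s, in which the tool goes at most 41.7 mm and 7.16 degrees, less where a joint would pass 70% of its speed; a pose out of reach is approached as far as the arm can. A call with a number of a shift or a turn outside -1 to 1 is refused whole. A call with a gripper value outside its range is refused whole. "gripper" is the finger opening in mm, from 0 to 85.4, set as the call begins (left out, the last holds). The fingers move at their own pace and stop on an object; "newtons" is the grip in N (left out, the last holds). Time passes only in rows, so rows that repeat a pose let the fingers close. It gives the time, the measured TCP pose, the force, the opening and the grip force at its end, in the units of the state.
- state(): the state, without advancing time (a new reading comes with each control period).
- capture(name): name is "scene" or "top" or "wrist"; returns (picture, depth): 384x512x3 uint8, blue, green, red; 384x512 float32, m along the optical axis (not along the pixel's ray), 0 where there is no reading.
- calibration(name): a dict with "fx", "fy", "cx", "cy" (pixels), "dist" ([k1, k2, p1, p2, k3] as OpenCV has them; the pictures are not rectified), "extrinsics" (4x4, takes a point from world to camera coordinates); the wrist camera has in their place "T_tool_cam" (4x4, takes a point from camera to tool coordinates, whose origin is the TCP and whose axes are the flange's). Camera axes: x right, y up, looking along -z (the intrinsics and any distortion apply to the point x, -y, -z); pixel columns grow to the right and rows downward; lengths in m; the calibration is good to about 2 mm. A picture is of the moment at which its call begins: read the wrist's pose just before it. calibration takes no time and is no camera call.
- sign_off(): hands the job in; it is judged then, once.
The state is a dict: "time": time; "qpos": joint angles; "joint_velocities": joint speeds; "joint_torque": joint torques, N m; "tcp_pos": TCP position; "orientation": TCP orientation; "force": force on the tool from outside, world axes, zero at the start; "torque": the same for the moment, N m; "opening": opening from 0.0 (shut) to 1.0 (fully open); "gripper_force": force on a finger pad.
Only numpy, scipy, OpenCV 4.12 (cv2) and the standard library are available. Lean on these libraries where they do the work, as an engineer would, in place of code of your own. Each camera call takes 0.05 s, during which the arm holds its last target. There are 200 camera calls.

## Working session

There is one attempt and no reset: what is moved stays moved. The work goes in short steps, Python scripts to look and compute and a tool call to move; the robot and the scene stay as the last step left them, time stands still between calls to the robot, and variables do not carry over. Pictures are saved under pics/ and viewed, at most 10 in all, crops included, and the job is handed in when it is done.

Besides the shell and the picture viewer there is one more tool, called after ">>>" in YAML: its name, and indented under it one key for each argument. drive_tool: Moves the arm, as the interface text tells. Shift numbers are shares of 0.1 m and turn numbers shares of pi rad, none past 1 either way. Its arguments: {"type":"object","properties":{"commands":{"type":"array"},"gripper":{"type":"number"},"newtons":{"type":"number"}},"required":["commands"]}

```bash
mkdir -p pics; ls; cat > h.py <<'E'
import numpy as np, cv2
from cell import state, capture, calibration, sign_off
from scipy.spatial.transform import Rotation as R
def cam2world(name,st=None):
    c=calibration(name)
    if name=='wrist':
        T=np.eye(4);T[:3,:3]=R.from_quat(st['orientation']).as_matrix();T[:3,3]=st['tcp_pos']
        return c,T@np.array(c['T_tool_cam'])
    return c,np.linalg.inv(np.array(c['extrinsics']))
def rays(name,uv,st=None):
    c,T=cam2world(name,st)
    K=np.array([[c['fx'],0,c['cx']],[0,c['fy'],c['cy']],[0,0,1.]])
    p=cv2.undistortPoints(np.array(uv,float).reshape(-1,1,2),K,np.array(c['dist'],float)).reshape(-1,2)
    d=np.c_[p[:,0],-p[:,1],-np.ones(len(p))]
    return T[:3,3],d@T[:3,:3].T
def onplane(name,uv,z,st=None):
    o,d=rays(name,uv,st); return o+d*((z-o[2])/d[:,2])[:,None]
def atdepth(name,uv,dep,st=None):
    o,d=rays(name,uv,st); return o+d*np.array(dep).reshape(-1,1)
def cloud(name,dep,st=None):
    v,u=np.mgrid[0:384,0:512]
    return atdepth(name,np.c_[u.ravel(),v.ravel()],dep.ravel(),st).reshape(384,512,3)
E
python3 - <<'E'
from h import *
s=state();print(s['time'],s['tcp_pos'],s['orientation'],s['opening'])
for n in ['scene','top']:
    p,d=capture(n);np.savez(n+'0.npz',p=p,d=d);cv2.imwrite(f'pics/{n}0.png',cv2.resize(p,(800,600),interpolation=cv2.INTER_CUBIC))
    c,T=cam2world(n);print(n,T[:3].round(3).tolist(),c['fx'])
E
```

```text
pics
0.0 [0.17121181 0.54830413 0.19248605] [ 1.50830786e-01  9.88559162e-01 -8.87523021e-04 -2.65522352e-04] 0.9964109462500746
scene [[0.893, 0.23, -0.385, 0.07], [-0.449, 0.497, -0.743, -0.83], [0.021, 0.836, 0.548, 0.781]] 386.50251907888253
top [[-0.008, 0.983, -0.181, 0.292], [-1.0, -0.012, -0.022, 0.085], [-0.024, 0.181, 0.983, 1.441]] 448.04839871625916
```

View pics/scene0.png

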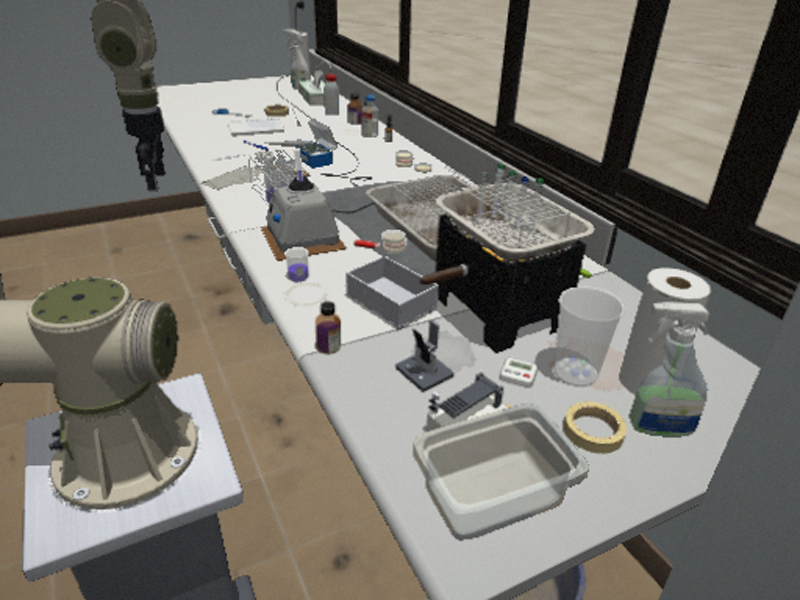

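View pics/top0.png

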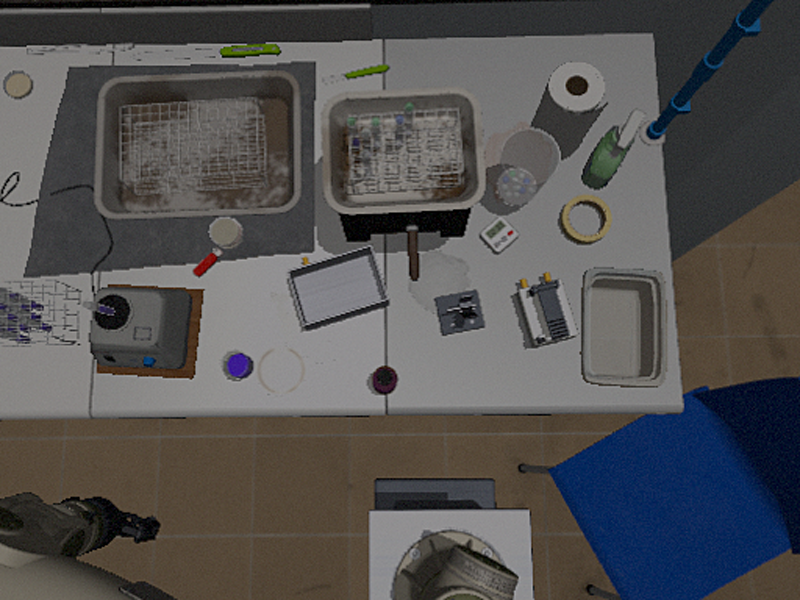

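The scene view shows the grey bath near (390,290), the stand with the clip at (425,360), the pump at (465,400) and the bottle at (328,328). In the top view (800x600) the bath is at (338,287), the stand at (460,312), the pump at (545,308), the bottle at (384,380), the beaker at (237,365) and the timer at (499,235). A wooden handle ends near (413,278).

```bash
python3 - <<'E'
from h import *
z=np.load('top0.npz');p,d=z['p'],z['d'];W=cloud('top',d)
def rect(box,z0,z1,lab):
    u0,v0,u1,v1=[int(b*.64) for b in box]
    P=W[v0:v1,u0:u1].reshape(-1,3);P=P[(P[:,2]>z0)&(P[:,2]<z1)]
    r=cv2.minAreaRect(P[:,:2].astype(np.float32));print(lab,len(P),np.round(r[0],4),np.round(r[1],4),round(r[2],2),P.mean(0).round(4))
rect((280,240,395,335),.06,.08,'bath rim')
rect((425,285,492,340),.006,.018,'park base')
rect((425,285,492,340),.075,.15,'clip handles')
rect((510,270,585,350),.045,.058,'pump box')
rect((510,270,585,350),.075,.1,'paddle')
rect((365,360,405,400),.03,.15,'bottle')
rect((480,210,520,255),.01,.03,'timer')
rect((400,220,430,285),.03,.4,'handle')
print(onplane('top',np.array([[288,272],[378,247],[388,303],[303,328]])*.64,.07).round(4))
u0,v0,u1,v1=[int(b*.64) for b in (400,220,430,285)]
print(np.round(W[v0:v1,int(413*.64),2],3))
print(W[int(300*.64)].shape, np.median(W[200:220,200:230,2]))
E
```

```text
bath rim 307 [0.5946 0.2174] [0.1215 0.1828] 16.84 [0.5951 0.2201 0.068 ]
park base 483 [ 0.5452 -0.0251] [0.1072 0.1042] 11.09 [ 0.5437 -0.028   0.0111]
clip handles 84 [ 0.539  -0.0424] [0.0454 0.0239] 10.83 [ 0.5415 -0.0413  0.0986]
pump box 528 [ 0.5381 -0.2053] [0.1191 0.0909] 13.96 [ 0.5337 -0.1994  0.0496]
paddle 580 [ 0.5354 -0.2151] [0.1013 0.1489] 85.48 [ 0.5333 -0.2129  0.0879]
bottle 242 [0.4052 0.1232] [0.049  0.0513] 89.11 [0.403  0.122  0.0844]
timer 309 [ 0.7104 -0.1184] [0.0593 0.063 ] 42.39 [ 0.7102 -0.118   0.0151]
handle 382 [0.6474 0.0575] [0.1248 0.0579] 2.76 [0.6617 0.063  0.1403]
[[0.6218 0.3161 0.07  ]
 [0.6713 0.1342 0.07  ]
 [0.5556 0.1149 0.07  ]
 [0.5071 0.2842 0.07  ]]
[ 1.580e-01  1.560e-01  1.530e-01  1.550e-01  1.540e-01  1.650e-01
  1.620e-01  1.660e-01  1.540e-01  1.590e-01  1.630e-01  1.560e-01
  1.590e-01  1.560e-01  1.610e-01  1.600e-01  1.570e-01  1.590e-01
  1.640e-01  1.560e-01  1.560e-01  1.590e-01  1.590e-01  1.600e-01
  1.590e-01  1.610e-01  1.610e-01  1.570e-01  1.441e+00  1.600e-01
  1.590e-01  1.590e-01  1.630e-01  1.580e-01  1.620e-01  1.540e-01
  1.570e-01  1.540e-01  1.570e-01  1.480e-01 -5.000e-03  1.000e-03]
(512, 3) 0.0012868293315675405
```

>>> drive_tool:
  commands:
    - {"xyz": [-0.9, -0.8, -1.0], "rotation": [0, 0, 0.115]}
    - {"xyz": [-0.9, -0.8, -1.0], "rotation": [0, 0, 0.115]}
    - {"xyz": [-0.9, -0.8, -1.0], "rotation": [0, 0, 0.115]}
    - {"xyz": [-0.9, -0.8, -1.0], "rotation": [0, 0, 0.115]}
    - {"xyz": [-0.9, -0.8, -1.0], "rotation": [0, 0, 0.115]}
  gripper: 85

```text
time: 0.52
tcp_pos: [0.2361, 0.444, 0.298]
orientation: [0.328, 0.945, 0.003, 0.002]
force: [0.7, 0.4, 1.6]
opening: 0.995
gripper_force: 0.0
```

>>> drive_tool:
  commands:
    - {"xyz": [-1.0, -0.36, 0], "rotation": [0, 0, 0.115]}
    - {"xyz": [-1.0, -0.36, 0], "rotation": [0, 0, 0.115]}
    - {"xyz": [-1.0, -0.36, 0], "rotation": [0, 0, 0.115]}
    - {"xyz": [-1.0, -0.36, 0], "rotation": [0, 0, 0.115]}
    - {"xyz": [-1.0, -0.36, 0], "rotation": [0, 0, 0.115]}

```text
time: 0.93
tcp_pos: [0.2904, 0.355, 0.2928]
orientation: [0.491, 0.871, -0.0, -0.0]
force: [-0.2, 0.5, -0.1]
opening: 0.995
gripper_force: 0.0
```

>>> drive_tool:
  commands:
    - {"xyz": [-1.0, 0, 0], "rotation": [0, 0, 0.115]}
    - {"xyz": [-1.0, 0, 0], "rotation": [0, 0, 0.115]}
    - {"xyz": [-1.0, 0, 0], "rotation": [0, 0, 0.115]}
    - {"xyz": [-1.0, 0, 0], "rotation": [0, 0, 0.115]}
    - {"xyz": [-1.0, 0, 0], "rotation": [0, 0, 0.115]}

```text
time: 1.35
tcp_pos: [0.3419, 0.2706, 0.2929]
orientation: [0.638, 0.77, -0.0, -0.0]
force: [-0.8, 0.5, -0.6]
opening: 0.993
gripper_force: 0.0
```

>>> drive_tool:
  commands:
    - {"xyz": [-1.0, 0.4, 0], "rotation": [0, 0, 0]}
    - {"xyz": [-1.0, 0.4, 0], "rotation": [0, 0, 0]}
    - {"xyz": [-1.0, 0.4, 0], "rotation": [0, 0, 0]}
    - {"xyz": [-1.0, 0.4, 0], "rotation": [0, 0, 0]}

```text
time: 1.68
tcp_pos: [0.4013, 0.1781, 0.2928]
orientation: [0.639, 0.769, -0.0, 0.0]
force: [0.5, -0.0, 0.3]
opening: 0.996
gripper_force: 0.0
```

```bash
python3 - <<'E'
from h import *
s=state();print(s['time'],s['tcp_pos'],R.from_quat(s['orientation']).as_matrix().round(4).tolist(),s['qpos'])
print(np.round(calibration('wrist')['T_tool_cam'],4).tolist(),calibration('wrist')['fx'])
E
```

```text
1.6833 [0.40132095 0.1781251  0.29277367] [[-0.184, 0.9829, 0.0001], [0.9829, 0.184, -0.0007], [-0.0007, -0.0, -1.0]] [ 2.35035715e-01  3.67225303e-02 -4.97565577e-02  1.48440061e+00
 -6.83150367e-04  1.62081124e+00]
[[0.0001, 0.9501, 0.3119, 0.0791], [1.0, -0.0001, -0.0001, 0.0001], [-0.0001, 0.3119, -0.9501, -0.1811], [0.0, 0.0, 0.0, 1.0]] 280.35155170787516
```

>>> drive_tool:
  commands:
    - {"xyz": [0, 0.9, 0.8], "rotation": [0, 0, 0]}
    - {"xyz": [0, 0.9, 0.8], "rotation": [0, 0, 0]}
    - {"xyz": [0, 0.9, 0.8], "rotation": [0, 0, 0]}
    - {"xyz": [0, 0.9, 0.8], "rotation": [0, 0, 0]}
    - {"xyz": [0, 0.9, 0.8], "rotation": [0, 0, 0]}
    - {"xyz": [0, 0.9, 0.8], "rotation": [0, 0, 0]}

```text
time: 2.18
tcp_pos: [0.4869, 0.1972, 0.2133]
orientation: [0.638, 0.77, -0.0, -0.001]
force: [-0.2, -0.1, 0.6]
opening: 0.995
gripper_force: 0.0
```

```bash
cat >> h.py <<'E'
def shot(tag):
    s=state();p,d=capture('wrist');np.savez(tag+'.npz',p=p,d=d,tcp_pos=s['tcp_pos'],orientation=s['orientation']);cv2.imwrite(f'pics/{tag}.png',cv2.resize(p,(800,600),interpolation=cv2.INTER_CUBIC))
    return s,p,cloud('wrist',d,s)
E
python3 - <<'E'
from h import *
s,p,W=shot('bath1');print(s['tcp_pos'])
P=W.reshape(-1,3);P=P[(P[:,2]>.064)&(P[:,2]<.076)&(P[:,0]>.48)&(P[:,1]>.09)]
r=cv2.minAreaRect(P[:,:2].astype(np.float32));print(len(P),r,P.mean(0))
E
```

```text
[0.4869333  0.19716817 0.21327236]
3035 ((0.6737183332443237, 0.20763655006885529), (0.2673177421092987, 0.24435754120349884), 16.916419982910156) [0.63406282 0.21381089 0.06946416]
```

View pics/bath1.png

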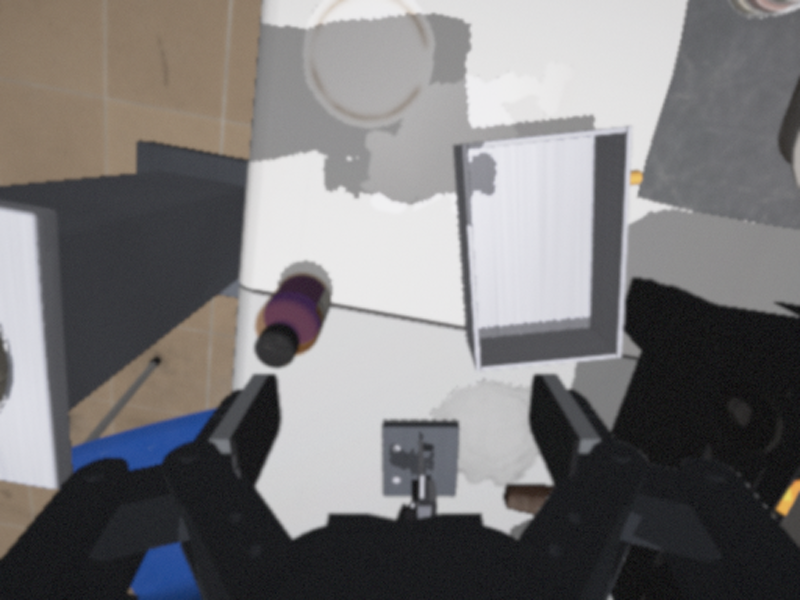

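The wrist view shows the bath rim with corners at about (461,145), (479,366), (621,355) and (630,127). The bottle is at (290,310), clear of the gripper, and the parked clip is at (424,470).

```bash
python3 - <<'E'
from h import *
z=np.load('bath1.npz');p,d=z['p'],z['d'];s={k:z[k] for k in('tcp_pos','orientation')};W=cloud('wrist',d,s)
C=onplane('wrist',np.array([[461,145],[479,366],[621,355],[630,127]])*.64,.07,s);print(C.round(4),C.mean(0).round(4))
m=(W[...,2]>.063)&(W[...,2]<.077);v,u=np.nonzero(m)
k=(u>440*.64)&(u<650*.64)&(v>110*.64)&(v<385*.64);P=W[v[k],u[k]]
c=np.array([.5946,.2174]);a=np.deg2rad(16.9)
for it in range(2):
    ex=np.array([np.cos(a),np.sin(a)]);ey=np.array([-ex[1],ex[0]]);q=(P[:,:2]-c)@np.c_[ex,ey]
    for lo,hi,n in((-.075,-.045,'near'),(.045,.075,'far')):
        g=q[(q[:,0]>lo)&(q[:,0]<hi)&(abs(q[:,1])<.08)];f=np.polyfit(g[:,1],g[:,0],1);f=np.polyfit(*(g[abs(np.polyval(f,g[:,1])-g[:,0])<.004].T[::-1]),1);print(n,len(g),f, np.percentile(g[:,0],[5,50,95]).round(4))
    for lo,hi in((-.105,-.075),(.075,.105)):
        g=q[(q[:,1]>lo)&(q[:,1]<hi)&(abs(q[:,0])<.045)];print('end',len(g),np.median(g[:,1]))
    break
E
```

```text
[[0.511  0.2846 0.07  ]
 [0.5647 0.1184 0.07  ]
 [0.6774 0.1499 0.07  ]
 [0.6245 0.319  0.07  ]] [0.5944 0.218  0.07  ]
near 523 [ 0.00130061 -0.05898768] [-0.0606 -0.0591 -0.0569]
far 798 [0.00396998 0.05616203] [0.0547 0.0558 0.0586]
end 374 -0.08662277221543561
end 315 0.08746168395120757
```

>>> drive_tool:
  commands:
    - {"xyz": [-0.9, 0, -0.4], "rotation": [0, 0, 0]}
    - {"xyz": [-0.9, 0, -0.4], "rotation": [0, 0, 0]}
    - {"xyz": [-0.9, 0, -0.4], "rotation": [0, 0, 0]}
    - {"xyz": [-0.9, 0, -0.4], "rotation": [0, 0, 0]}

```text
time: 2.57
tcp_pos: [0.5058, 0.1054, 0.2573]
orientation: [0.64, 0.768, 0.002, 0.003]
force: [0.4, -1.2, -0.3]
opening: 0.989
gripper_force: 0.0
```

>>> drive_tool:
  commands:
    - {"xyz": [-0.9, 0, 0], "rotation": [0, 0, 0]}
    - {"xyz": [-0.9, 0, 0], "rotation": [0, 0, 0]}
    - {"xyz": [-0.9, 0, 0], "rotation": [0, 0, 0]}
    - {"xyz": [-0.9, 0, 0], "rotation": [0, 0, 0]}

```text
time: 2.9
tcp_pos: [0.5211, 0.0177, 0.2542]
orientation: [0.64, 0.768, 0.001, 0.001]
force: [-0.3, 0.3, -0.4]
opening: 0.997
gripper_force: 0.0
```

>>> drive_tool:
  commands:
    - {"xyz": [-0.7, 0, 0.2], "rotation": [0, 0, 0]}
    - {"xyz": [-0.7, 0, 0.2], "rotation": [0, 0, 0]}
    - {"xyz": [-0.7, 0, 0.2], "rotation": [0, 0, 0]}
    - {"xyz": [-0.7, 0, 0.2], "rotation": [0, 0, 0]}
    - {"xyz": [-0.7, 0, 0.2], "rotation": [0, 0, 0]}

```text
time: 3.32
tcp_pos: [0.5335, -0.0483, 0.2339]
orientation: [0.639, 0.77, 0.0, -0.0]
force: [0.4, -0.4, 0.2]
opening: 0.998
gripper_force: 0.0
```

```bash
python3 - <<'E'
from h import *
s,p,W=shot('clip1');print(s['time'],s['tcp_pos'])
P=W.reshape(-1,3)
def rect(x0,x1,y0,y1,z0,z1,l):
    Q=P[(P[:,0]>x0)&(P[:,0]<x1)&(P[:,1]>y0)&(P[:,1]<y1)&(P[:,2]>z0)&(P[:,2]<z1)];r=cv2.minAreaRect(Q[:,:2].astype(np.float32));print(l,len(Q),np.round(r[0],4),np.round(r[1],4),round(r[2],2),Q.mean(0).round(4))
rect(.48,.6,-.1,.05,.008,.016,'base')
rect(.48,.6,-.1,.05,.085,.14,'handles')
rect(.48,.6,-.1,.05,.058,.07,'blade')
rect(.48,.6,-.1,.05,.112,.14,'tops')
cv2.imwrite('pics/clip1c.png',cv2.resize(p[100:340,130:450],(800,600),interpolation=cv2.INTER_CUBIC))
E
```

```text
3.3167 [ 0.53346867 -0.04828503  0.23394425]
base 2411 [ 0.5463 -0.0312] [0.0803 0.0897] 10.48 [ 0.5465 -0.02    0.0124]
handles 478 [ 0.5381 -0.0412] [0.0459 0.0244] 11.01 [ 0.5348 -0.0405  0.1107]
blade 103 [ 0.5486 -0.0317] [0.0183 0.0595] 0.19 [ 0.5457 -0.026   0.0651]
tops 265 [ 0.5382 -0.0415] [0.0459 0.0241] 10.4 [ 0.5372 -0.0408  0.1196]
```

View pics/clip1.png

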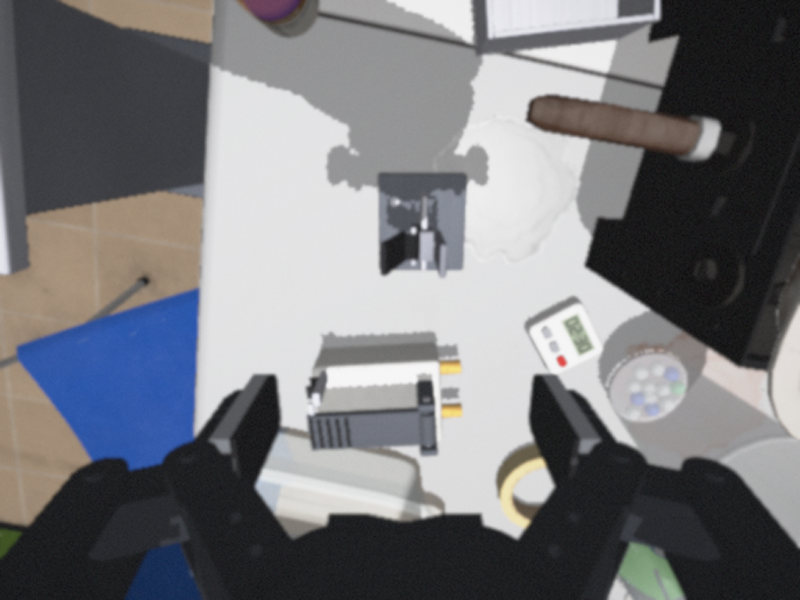

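The view shows the clip on its blade at (420,240), the burner's handle ending at (530,110), the pump with its paddle at (370,410) and the timer at (563,335). I'm centring over the handles and descending.

>>> drive_tool:
  commands:
    - {"xyz": [0.06, 0.13, 0.7], "rotation": [0, 0, 0]}
    - {"xyz": [0.06, 0.13, 0.7], "rotation": [0, 0, 0]}
    - {"xyz": [0.06, 0.13, 0.7], "rotation": [0, 0, 0]}
    - {"xyz": [0.06, 0.13, 0.7], "rotation": [0, 0, 0]}
    - {"xyz": [0.06, 0.13, 0.7], "rotation": [0, 0, 0]}

```text
time: 3.78
tcp_pos: [0.546, -0.041, 0.1653]
orientation: [0.639, 0.77, 0.0, 0.001]
force: [1.5, -0.2, -0.0]
opening: 0.996
gripper_force: 0.0
```

```bash
python3 - <<'E'
from h import *
s,p,W=shot('clip2');print(s['time'],s['tcp_pos'],R.from_quat(s['orientation']).as_euler('zyx',degrees=True))
P=W.reshape(-1,3)
def rect(x0,x1,y0,y1,z0,z1,l):
    Q=P[(P[:,0]>x0)&(P[:,0]<x1)&(P[:,1]>y0)&(P[:,1]<y1)&(P[:,2]>z0)&(P[:,2]<z1)];r=cv2.minAreaRect(Q[:,:2].astype(np.float32));print(l,len(Q),np.round(r[0],4),np.round(r[1],4),round(r[2],2),Q.mean(0).round(4),np.percentile(Q[:,2],[2,98]))
rect(.48,.6,-.1,.05,.008,.016,'base')
rect(.51,.57,-.08,.0,.112,.14,'tops')
rect(.51,.57,-.08,.0,.085,.14,'handles')
# where things fall in tool frame
Rm=R.from_quat(s['orientation']).as_matrix();Q=P[(P[:,0]>.51)&(P[:,0]<.57)&(P[:,1]>-.08)&(P[:,1]<0)&(P[:,2]>.112)&(P[:,2]<.14)]
t=(Q-s['tcp_pos'])@Rm;print(np.percentile(t,[1,50,99],axis=0).round(4))
E
```

```text
3.7833 [ 0.54600323 -0.04101994  0.16526374] [-1.00636744e+02  9.18772699e-02  1.79985137e+02]
base 3437 [ 0.5463 -0.0314] [0.0802 0.0898] 10.36 [ 0.5469 -0.0198  0.0125] [0.01070854 0.01413298]
tops 413 [ 0.5381 -0.041 ] [0.046  0.0235] 10.39 [ 0.5367 -0.0406  0.1196] [0.1124611  0.12435361]
handles 796 [ 0.5381 -0.0411] [0.046  0.0239] 10.21 [ 0.5341 -0.0402  0.1097] [0.08628192 0.12418468]
[[-0.0098 -0.0308  0.0408]
 [ 0.0021 -0.0247  0.0459]
 [ 0.0132  0.015   0.0529]]
```

>>> drive_tool:
  commands:
    - {"xyz": [0.01, -0.01, 0.4], "rotation": [0, 0, 0]}
    - {"xyz": [0.01, -0.01, 0.6], "rotation": [0, 0, 0]}
    - {"xyz": [0.01, -0.01, 0.8], "rotation": [0, 0, 0]}
    - {"xyz": [0.01, -0.01, 0.8], "rotation": [0, 0, 0]}
    - {"xyz": [0.01, -0.01, 0.8], "rotation": [0, 0, 0]}
    - {"xyz": [0.01, -0.01, 0.8], "rotation": [0, 0, 0]}

```text
time: 4.33
tcp_pos: [0.546, -0.0414, 0.0858]
orientation: [0.639, 0.769, 0.001, 0.002]
force: [-0.1, 0.3, 0.5]
opening: 0.997
gripper_force: 0.0
```

>>> drive_tool:
  commands:
    - {"xyz": [0, 0, 0], "rotation": [0, 0, 0]}
    - {"xyz": [0, 0, 0], "rotation": [0, 0, 0]}
    - {"xyz": [0, 0, 0], "rotation": [0, 0, 0]}
    - {"xyz": [0, 0, 0], "rotation": [0, 0, 0]}
    - {"xyz": [0, 0, 0], "rotation": [0, 0, 0]}
    - {"xyz": [0, 0, 0], "rotation": [0, 0, 0]}
    - {"xyz": [0, 0, 0], "rotation": [0, 0, 0]}
    - {"xyz": [0, 0, 0], "rotation": [0, 0, 0]}
    - {"xyz": [0, 0, 0], "rotation": [0, 0, 0]}
    - {"xyz": [0, 0, 0], "rotation": [0, 0, 0]}
    - {"xyz": [0, 0, 0], "rotation": [0, 0, 0]}
    - {"xyz": [0, 0, 0], "rotation": [0, 0, 0]}
  gripper: 29
  newtons: 25

```text
time: 5.33
tcp_pos: [0.5447, -0.0411, 0.0836]
orientation: [0.639, 0.769, 0.0, 0.0]
force: [3.1, 0.4, 2.5]
opening: 0.338
gripper_force: 1.7
```

>>> drive_tool:
  commands:
    - {"xyz": [0, 0, 0], "rotation": [0, 0, 0]}
    - {"xyz": [0, 0, 0], "rotation": [0, 0, 0]}
    - {"xyz": [0, 0, 0], "rotation": [0, 0, 0]}
    - {"xyz": [0, 0, 0], "rotation": [0, 0, 0]}
    - {"xyz": [0, 0, 0], "rotation": [0, 0, 0]}
  gripper: 22
  newtons: 25

```text
time: 5.75
tcp_pos: [0.5445, -0.041, 0.0835]
orientation: [0.639, 0.769, 0.0, 0.0]
force: [4.1, 0.3, 3.3]
opening: 0.259
gripper_force: 1.9
```

```bash
python3 - <<'E'
from h import *
s,p,W=shot('clip3');print(s['time'],s['tcp_pos'],s['opening'],s['gripper_force'],s['force'])
P=W.reshape(-1,3);Rm=R.from_quat(s['orientation']).as_matrix()
c=p[120:360,100:420];cv2.imwrite('pics/clip3c.png',cv2.resize(c,(800,600),interpolation=cv2.INTER_CUBIC))
E
```

```text
5.75 [ 0.54453331 -0.04104036  0.08348133] 0.25940089155100104 1.945464251912199 [4.10190954 0.2872721  3.31458009]
```

View pics/clip3c.png

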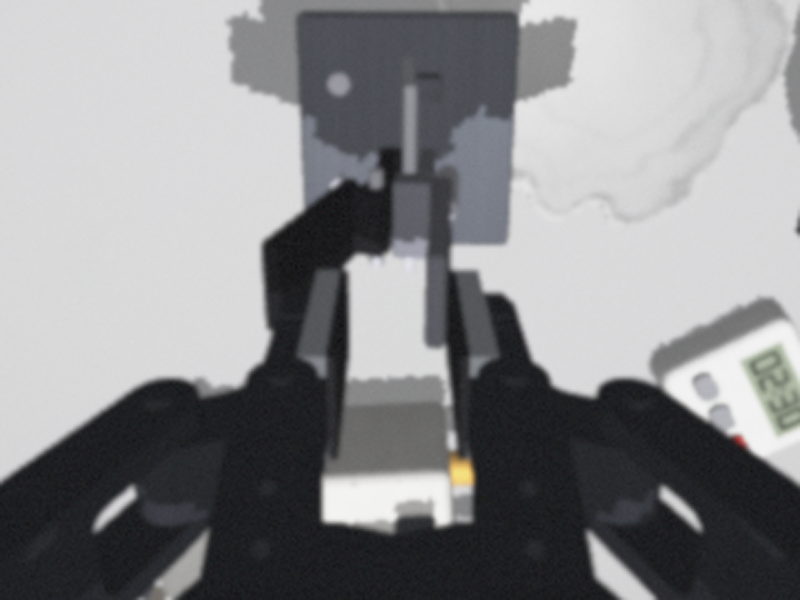

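The crop shows the left finger at (320,315) and the right at (472,310), below the clip in the image. The black handle at (300,240) lies outside the left finger, so the fingers may have closed beside the clip. I'm checking with projections and depth.

```bash
python3 - <<'E'
from h import *
z=np.load('clip3.npz');p,d=z['p'],z['d'];s={k:z[k] for k in('tcp_pos','orientation')};W=cloud('wrist',d,s)
Rm=R.from_quat(s['orientation']).as_matrix()
for n,(u,v) in dict(lhandle_top=(268,260),lh2=(272,300),lh_mid=(320,210),lfinger=(320,300),lfing2=(318,345),rfinger=(478,340),rfing2=(462,285),grey=(437,290),grey2=(437,335),pivotgrey=(412,205),blade=(410,120),lmech=(300,350)).items():
    U,V=int(100+u*.4),int(120+v*.4)
    w=W[V,U];print(n,(U,V),w.round(4),'tool',((w-s['tcp_pos'])@Rm).round(4),p[V,U])
E
```

```text
lhandle_top (207, 224) [ 0.514  -0.0378  0.1188] tool [ 0.0088 -0.0295 -0.0353] [33 32 31]
lh2 (208, 240) [ 0.5157 -0.0489  0.1172] tool [-0.0024 -0.0298 -0.0338] [47 43 43]
lh_mid (228, 204) [ 0.523  -0.0332  0.0952] tool [ 0.0117 -0.0198 -0.0117] [27 24 28]
lfinger (228, 240) [ 0.5277 -0.0341  0.1395] tool [ 0.0099 -0.0152 -0.056 ] [92 88 87]
lfing2 (227, 258) [ 0.529  -0.0335  0.1564] tool [ 0.0103 -0.0139 -0.0729] [93 88 87]
rfinger (291, 256) [ 0.5572 -0.0286  0.1543] tool [ 0.0099  0.0148 -0.0708] [90 87 85]
rfing2 (284, 234) [ 0.5556 -0.0282  0.1345] tool [ 0.0106  0.0133 -0.051 ] [84 82 81]
grey (274, 236) [ 0.5523 -0.0352  0.1247] tool [ 0.0043  0.0087 -0.0413] [101  94  94]
grey2 (274, 254) [ 0.5546 -0.0464  0.125 ] tool [-0.0071  0.0089 -0.0415] [100  94  92]
pivotgrey (264, 202) [ 0.5475 -0.035   0.0756] tool [0.0054 0.004  0.0079] [105  98  96]
blade (264, 168) [ 0.5434 -0.0126  0.0656] tool [0.0282 0.0041 0.0179] [154 147 147]
lmech (220, 260) [ 0.5261 -0.0348  0.1569] tool [ 0.0095 -0.017  -0.0734] [83 80 79]
```

```bash
python3 - <<'E'
from h import *
for f in('bath1','clip1','clip3'):
    z=np.load(f+'.npz');s={k:z[k] for k in('tcp_pos','orientation')};W=cloud('wrist',z['d'],s)
    t=(W-s['tcp_pos'])@R.from_quat(s['orientation']).as_matrix()
    print(f)
    for sg in(-1,1):
        m=(abs(t[...,0])<.03)&(sg*t[...,1]>.005)&(sg*t[...,1]<.07)&(t[...,2]>-.1)&(t[...,2]<.03)&(z['d']>0)
        q=t[m];
        for a in np.arange(-.1,.03,.01):
            k=q[(q[:,2]>a)&(q[:,2]<a+.01)]
            if len(k):print(sg,round(a,2),len(k),'x',k[:,0].min().round(3),k[:,0].max().round(3),'y',k[:,1].min().round(3),k[:,1].max().round(3))
E
```

```text
bath1
-1 -0.1 865 x 0.003 0.014 y -0.07 -0.04
-1 -0.09 744 x -0.012 0.011 y -0.056 -0.042
-1 -0.08 690 x -0.013 0.011 y -0.056 -0.042
-1 -0.07 522 x -0.012 0.011 y -0.056 -0.042
-1 -0.06 260 x -0.012 0.011 y -0.055 -0.042
1 -0.1 873 x 0.004 0.014 y 0.04 0.07
1 -0.09 721 x -0.011 0.011 y 0.042 0.056
1 -0.08 668 x -0.013 0.011 y 0.042 0.057
1 -0.07 555 x -0.012 0.011 y 0.042 0.057
1 -0.06 267 x -0.012 0.011 y 0.042 0.055
clip1
-1 -0.1 868 x 0.001 0.014 y -0.07 -0.039
-1 -0.09 745 x -0.012 0.011 y -0.056 -0.042
-1 -0.08 696 x -0.012 0.011 y -0.056 -0.042
-1 -0.07 528 x -0.013 0.011 y -0.056 -0.042
-1 -0.06 259 x -0.012 0.011 y -0.054 -0.042
-1 -0.05 1 x -0.008 -0.008 y -0.043 -0.043
1 -0.1 874 x 0.004 0.014 y 0.04 0.07
1 -0.09 704 x -0.012 0.011 y 0.042 0.056
1 -0.08 684 x -0.012 0.011 y 0.042 0.057
1 -0.07 544 x -0.012 0.011 y 0.042 0.057
1 -0.06 278 x -0.012 0.011 y 0.042 0.055
clip3
-1 -0.1 2946 x -0.014 0.013 y -0.049 -0.011
-1 -0.09 985 x -0.012 0.014 y -0.044 -0.012
-1 -0.08 460 x -0.012 0.012 y -0.03 -0.011
-1 -0.07 371 x -0.012 0.011 y -0.025 -0.011
-1 -0.06 312 x -0.011 0.011 y
[... 177 characters left out ...]
0.026 -0.018
-1 -0.01 216 x -0.01 0.013 y -0.023 -0.015
-1 -0.0 500 x -0.014 0.016 y -0.019 -0.005
-1 0.01 24 x -0.015 0.016 y -0.016 -0.005
-1 0.02 6 x 0.012 0.013 y -0.007 -0.005
1 -0.1 2908 x -0.014 0.013 y 0.011 0.05
1 -0.09 1008 x -0.013 0.013 y 0.012 0.044
1 -0.08 448 x -0.012 0.012 y 0.011 0.028
1 -0.07 375 x -0.012 0.011 y 0.011 0.025
1 -0.06 311 x -0.012 0.011 y 0.011 0.025
1 -0.05 449 x -0.012 0.013 y 0.006 0.024
1 -0.04 106 x -0.008 0.013 y 0.006 0.012
1 -0.03 62 x 0.009 0.013 y 0.007 0.013
1 -0.02 45 x 0.008 0.013 y 0.009 0.014
1 -0.01 37 x 0.012 0.013 y 0.01 0.014
1 -0.0 210 x -0.011 0.013 y 0.005 0.016
1 0.01 94 x -0.021 0.029 y 0.005 0.018
1 0.02 36 x 0.002 0.013 y 0.006 0.019
```

```bash
python3 - <<'E'
from h import *
z=np.load('clip1.npz');s={k:z[k] for k in('tcp_pos','orientation')};W=cloud('wrist',z['d'],s)
t=(W-s['tcp_pos'])@R.from_quat(s['orientation']).as_matrix()
for v in(332,340,350,360,370,380):print(v,t[v,260].round(4),z['p'][v,260])
# finger tip edge columns
for u in (168,172,176):
  for v in range(232,262,4):print(u,v,t[v,u].round(3),z['p'][v,u])
s=state();print(s['qpos'],s['joint_torque'],s['torque'])
E
```

```text
332 [-0.3093  0.0025  0.1976] [111 118 123]
340 [ 0.0102  0.0005 -0.1169] [33 31 30]
350 [ 0.01    0.0005 -0.1202] [32 27 28]
360 [ 0.0104  0.0005 -0.1237] [35 33 32]
370 [ 0.0108  0.0005 -0.127 ] [32 30 29]
380 [ 0.0104  0.0005 -0.1294] [31 28 26]
168 232 [-0.135 -0.149  0.232] [227 225 226]
168 236 [-0.144 -0.151  0.235] [227 225 225]
168 240 [ 0.01  -0.045 -0.057] [115 111 109]
168 244 [ 0.01  -0.044 -0.061] [73 70 69]
168 248 [ 0.01  -0.043 -0.064] [36 35 35]
168 252 [ 0.01  -0.042 -0.068] [30 28 27]
168 256 [ 0.008 -0.042 -0.068] [32 28 27]
168 260 [ 0.006 -0.042 -0.068] [26 26 26]
172 232 [-0.135 -0.142  0.232] [226 225 225]
172 236 [-0.143 -0.143  0.233] [227 225 225]
172 240 [ 0.01  -0.043 -0.057] [86 84 84]
172 244 [ 0.009 -0.042 -0.059] [29 27 30]
172 248 [ 0.007 -0.043 -0.059] [31 32 34]
172 252 [ 0.005 -0.043 -0.06 ] [29 28 28]
172 256 [ 0.004 -0.042 -0.061] [30 28 29]
172 260 [ 0.002 -0.042 -0.062] [25 28 25]
176 232 [-0.136 -0.136  0.234] [226 224 225]
176 236 [-0.143 -0.137  0.234] [226 225 225]
176 240 [ 0.008 -0.042 -0.053] [153 150 150]
176 244 [ 0.006 -0.043 -0.053] [74 73 73]
176 248 [ 0.004 -0.043 -0.054] [56 54 54]
176 252 [ 0.002 -0.043 -0.054] [44 43 42]
176 256 [ 0.    -0.043 -0.055] [36 34 32]
176 260 [-0.002 -0.043 -0.056] [29 25 28]
[-2.22293136e-01  3.15193290e-01 -2.28052246e-01  1.02721693e+00
  4.13480201e-05  1.16437664e+00] [-3.78794018e-01 -4.38746953e+01  2.44187987e+01  1.52154967e+00
 -3.80934533e-01 -5.72450677e-03] [ 0.08462491 -0.79335808 -0.02763968]
```

The depth data agree at both the fingers and the body: the real fingertips sit about 39 mm behind the reported TCP. That put the tips at the top of the handles (z ≈ 0.123), and nothing was squeezed. I'll raise, open, re-measure and then go 39 mm deeper.

>>> drive_tool:
  commands:
    - {"xyz": [0, 0, -0.4], "rotation": [0, 0, 0]}
    - {"xyz": [0, 0, -0.4], "rotation": [0, 0, 0]}
    - {"xyz": [0, 0, -0.4], "rotation": [0, 0, 0]}
    - {"xyz": [0, 0, -0.4], "rotation": [0, 0, 0]}

```text
time: 6.13
tcp_pos: [0.543, -0.0408, 0.1226]
orientation: [0.639, 0.769, -0.001, -0.001]
force: [0.1, 0.7, 0.4]
opening: 0.257
gripper_force: 0.0
```

>>> drive_tool:
  commands:
    - {"xyz": [0, 0, 0], "rotation": [0, 0, 0]}
    - {"xyz": [0, 0, 0], "rotation": [0, 0, 0]}
    - {"xyz": [0, 0, 0], "rotation": [0, 0, 0]}
    - {"xyz": [0, 0, 0], "rotation": [0, 0, 0]}
    - {"xyz": [0, 0, 0], "rotation": [0, 0, 0]}
    - {"xyz": [0, 0, 0], "rotation": [0, 0, 0]}
    - {"xyz": [0, 0, 0], "rotation": [0, 0, 0]}
    - {"xyz": [0, 0, 0], "rotation": [0, 0, 0]}
    - {"xyz": [0, 0, 0], "rotation": [0, 0, 0]}
  gripper: 85

```text
time: 6.88
tcp_pos: [0.5444, -0.041, 0.1234]
orientation: [0.639, 0.769, 0.0, 0.0]
force: [0.6, -1.2, 0.1]
opening: 0.997
gripper_force: 0.0
```

```bash
python3 - <<'E'
from h import *
s,p,W=shot('clip4');print(s['time'],s['tcp_pos'],s['opening'],s['force'])
P=W.reshape(-1,3);Rm=R.from_quat(s['orientation']).as_matrix()
for z0,z1 in((.112,.128),(.085,.128),(.008,.016)):
    Q=P[(P[:,0]>.5)&(P[:,0]<.59)&(P[:,1]>-.09)&(P[:,1]<.02)&(P[:,2]>z0)&(P[:,2]<z1)]
    r=cv2.minAreaRect(Q[:,:2].astype(np.float32));t=(Q-s['tcp_pos'])@Rm
    print(len(Q),np.round(r[0],4),np.round(r[1],4),round(r[2],2),np.percentile(t,[1,99],axis=0).round(4).tolist())
E
```

```text
6.8833 [ 0.54440062 -0.04099848  0.12341316] 0.9969540649086794 [ 0.5661398  -1.20545027  0.11588865]
607 [ 0.5381 -0.0409] [0.0462 0.0245] 10.15 [[-0.0104, -0.029, -0.0011], [0.013, 0.0168, 0.0112]]
1175 [ 0.5383 -0.041 ] [0.0465 0.0246] 10.15 [[-0.0106, -0.0288, -0.001], [0.0131, 0.0166, 0.038]]
4334 [ 0.5462 -0.031 ] [0.0801 0.0889] 10.13 [[-0.0314, -0.0354, 0.1089], [0.0536, 0.0427, 0.1128]]
```

>>> drive_tool:
  commands:
    - {"xyz": [0.01, 0.01, 0.3], "rotation": [0, 0, 0]}
    - {"xyz": [0.01, 0.01, 0.55], "rotation": [0, 0, 0]}
    - {"xyz": [0.01, 0.01, 0.77], "rotation": [0, 0, 0]}
    - {"xyz": [0.01, 0.01, 0.77], "rotation": [0, 0, 0]}
    - {"xyz": [0.01, 0.01, 0.77], "rotation": [0, 0, 0]}
    - {"xyz": [0.01, 0.01, 0.77], "rotation": [0, 0, 0]}

```text
time: 7.43
tcp_pos: [0.546, -0.04, 0.0475]
orientation: [0.639, 0.769, 0.0, 0.001]
force: [1.0, 0.3, 1.1]
opening: 0.996
gripper_force: 0.0
```

>>> drive_tool:
  commands:
    - {"xyz": [0, 0, 0], "rotation": [0, 0, 0]}
    - {"xyz": [0, 0, 0], "rotation": [0, 0, 0]}
    - {"xyz": [0, 0, 0], "rotation": [0, 0, 0]}
    - {"xyz": [0, 0, 0], "rotation": [0, 0, 0]}
    - {"xyz": [0, 0, 0], "rotation": [0, 0, 0]}
    - {"xyz": [0, 0, 0], "rotation": [0, 0, 0]}
    - {"xyz": [0, 0, 0], "rotation": [0, 0, 0]}
    - {"xyz": [0, 0, 0], "rotation": [0, 0, 0]}
    - {"xyz": [0, 0, 0], "rotation": [0, 0, 0]}
    - {"xyz": [0, 0, 0], "rotation": [0, 0, 0]}
    - {"xyz": [0, 0, 0], "rotation": [0, 0, 0]}
    - {"xyz": [0, 0, 0], "rotation": [0, 0, 0]}
  gripper: 26
  newtons: 25

```text
time: 8.43
tcp_pos: [0.547, -0.0402, 0.0482]
orientation: [0.639, 0.769, 0.001, 0.002]
force: [-0.7, 0.4, 6.1]
opening: 0.37
gripper_force: 30.5
```

```bash
python3 - <<'E'
from h import *
s,p,W=shot('clip5');print(s['time'],s['tcp_pos'],s['opening']*85.4,s['gripper_force'],s['force'])
c=p[120:360,100:420];cv2.imwrite('pics/clip5c.png',cv2.resize(c,(800,600),interpolation=cv2.INTER_CUBIC))
E
```

```text
8.4333 [ 0.54704235 -0.04017282  0.04823592] 31.633230400258835 30.5085289478302 [-0.66681598  0.37775566  6.11385691]
```

View pics/clip5c.png

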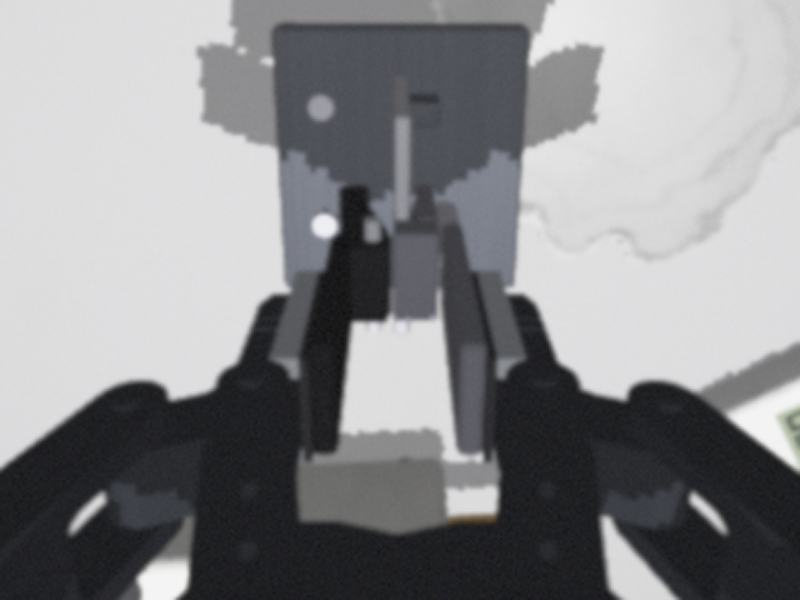

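The crop shows both handles squeezed parallel between the pads, with an opening of 31.6 mm, and the jaws open around the blade at (402,170). Lifting.

>>> drive_tool:
  commands:
    - {"xyz": [0, 0.02, 0], "rotation": [0, 0, 0]}
    - {"xyz": [0, 0.03, -0.1], "rotation": [0, 0, 0]}
    - {"xyz": [0, 0.03, -0.25], "rotation": [0, 0, 0]}
    - {"xyz": [0, 0.03, -0.4], "rotation": [0, 0, 0]}
    - {"xyz": [0, 0.03, -0.6], "rotation": [0, 0, 0]}
    - {"xyz": [0, 0.03, -0.8], "rotation": [0, 0, 0]}
    - {"xyz": [0, 0.03, -1.0], "rotation": [0, 0, 0]}
    - {"xyz": [0, 0.03, -1.0], "rotation": [0, 0, 0]}
    - {"xyz": [0, 0.03, -1.0], "rotation": [0, 0, 0]}

```text
time: 9.23
tcp_pos: [0.5494, -0.0395, 0.1479]
orientation: [0.639, 0.769, 0.001, 0.001]
force: [-0.4, 0.3, -0.2]
opening: 0.366
gripper_force: 29.6
```

>>> drive_tool:
  commands:
    - {"xyz": [0, 0, -0.3], "rotation": [0, 0, 0]}
    - {"xyz": [0, 0, -0.6], "rotation": [0, 0, 0]}
    - {"xyz": [0, 0, -0.9], "rotation": [0, 0, 0]}
    - {"xyz": [0, 0, -0.9], "rotation": [0, 0, 0]}
    - {"xyz": [0, 0, -0.9], "rotation": [0, 0, 0]}

```text
time: 9.65
tcp_pos: [0.549, -0.0394, 0.2371]
orientation: [0.639, 0.769, 0.001, 0.001]
force: [0.7, 0.4, -1.3]
opening: 0.367
gripper_force: 29.6
```

```bash
python3 - <<'E'
from h import *
s,p,W=shot('clip6');print(s['time'],s['tcp_pos'],s['opening']*85.4,s['gripper_force'],s['force'])
c=p[120:360,100:420];cv2.imwrite('pics/clip6c.png',cv2.resize(c,(800,600),interpolation=cv2.INTER_CUBIC))
t=(W-s['tcp_pos'])@R.from_quat(s['orientation']).as_matrix()
for sg,l in((1,'grey+y'),(-1,'black-y')):
    m=(abs(t[...,0])<.03)&(abs(t[...,1])<.04)&(sg*t[...,1]>0.001)&(t[...,2]>-.06)&(t[...,2]<.04)
    q=t[m]
    for a in np.arange(-.05,.04,.01):
        k=q[(q[:,2]>a)&(q[:,2]<a+.01)]
        if len(k)>3:print(l,round(a,2),len(k),'x',k[:,0].min().round(4),k[:,0].max().round(4),'y',k[:,1].min().round(4),k[:,1].max().round(4))
E
```

```text
9.65 [ 0.54896209 -0.03941434  0.23705642] 31.378296951979685 29.6360582113266 [ 0.67127614  0.43716913 -1.28264762]
grey+y -0.05 236 x -0.0108 0.0126 y 0.0109 0.0294
grey+y -0.04 106 x -0.0098 0.0125 y 0.0109 0.0159
grey+y -0.03 631 x -0.0114 0.0127 y 0.0015 0.0157
grey+y -0.02 64 x -0.0016 0.0125 y 0.0022 0.0117
grey+y -0.01 59 x 0.0026 0.0125 y 0.0051 0.015
grey+y 0.0 74 x 0.0014 0.0127 y 0.0052 0.0179
grey+y 0.01 23 x 0.0021 0.0049 y 0.0116 0.0176
black-y -0.05 239 x -0.0101 0.0127 y -0.0292 -0.0109
black-y -0.04 497 x -0.0102 0.0124 y -0.0159 -0.0026
black-y -0.03 264 x -0.015 0.0155 y -0.0156 -0.0015
black-y -0.02 62 x 0.0034 0.0127 y -0.0121 -0.006
black-y -0.01 80 x 0.0023 0.0126 y -0.0149 -0.0075
black-y 0.0 79 x -0.0007 0.0126 y -0.0167 -0.008
```

View pics/clip6c.png

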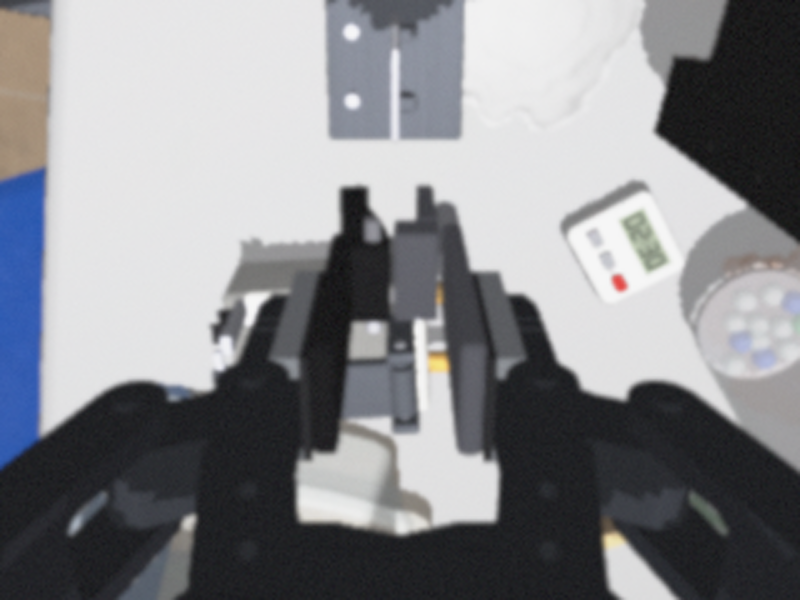

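The clip is held squeezed clear of the blade, grey half on the right at (470,340) and black half on the left. The bare blade is at (395,90). Carrying it to the bath.

>>> drive_tool:
  commands:
    - {"xyz": [0.3, 0.04, 0], "rotation": [0, 0, 0]}
    - {"xyz": [0.6, 0.08, 0], "rotation": [0, 0, -0.015]}
    - {"xyz": [0.9, 0.14, 0], "rotation": [0, 0, -0.034]}
    - {"xyz": [0.98, 0.14, 0], "rotation": [0, 0, -0.034]}
    - {"xyz": [0.98, 0.14, 0], "rotation": [0, 0, -0.034]}

```text
time: 10.12
tcp_pos: [0.5424, 0.0617, 0.2342]
orientation: [0.596, 0.803, -0.001, -0.002]
force: [0.2, -0.6, -0.7]
opening: 0.367
gripper_force: 29.6
```

>>> drive_tool:
  commands:
    - {"xyz": [0.4, 0, 0], "rotation": [0, 0, 0]}
    - {"xyz": [0.8, 0, 0], "rotation": [0, 0, 0]}
    - {"xyz": [0.98, 0, 0], "rotation": [0, 0, 0]}
    - {"xyz": [0.98, 0, 0], "rotation": [0, 0, 0]}
    - {"xyz": [0.98, 0, 0], "rotation": [0, 0, 0]}

```text
time: 10.53
tcp_pos: [0.5153, 0.1532, 0.2353]
orientation: [0.597, 0.802, -0.001, -0.0]
force: [-0.2, -0.3, -1.7]
opening: 0.369
gripper_force: 29.6
```

```bash
cat >> h.py <<'E'
def delta(target,yaw=None):
    s=state();M=R.from_quat(s['orientation']).as_matrix();y=np.degrees(np.arctan2(M[1,1],M[0,1]))
    print('t',s['time'],'tcp',np.round(s['tcp_pos'],4),'yaw',y.round(2),'tilt',M[:,2].round(4),'xyz',((np.array(target)-s['tcp_pos'])@M/.1).round(3),'rz',None if yaw is None else round(-(yaw-y)/180,4),'F',np.round(s['force'],1),'open',round(s['opening']*85.4,1),s['gripper_force'])
E
python3 - <<'E'
from h import *
delta([.5393,.2005,.12],16.8)
z=np.load('clip6.npz');s={k:z[k] for k in('tcp_pos','orientation')};W=cloud('wrist',z['d'],s)
t=(W-s['tcp_pos'])@R.from_quat(s['orientation']).as_matrix()
m=(abs(t[...,0])<.014)&(abs(t[...,1])<.015);g=t[m&(t[...,2]<-.05)];print(np.percentile(g,[0.5,50,99.5],axis=0).round(4))
for u,v in((470,400),(476,430),(474,370),(415,270),(415,300),(325,400)):print(u,v,t[int(120+v*.4),int(100+u*.4)].round(4))
E
```

```text
t 10.5333 tcp [0.5153 0.1532 0.2353] yaw 16.71 tilt [-1.5e-03 -9.0e-04 -1.0e+00] xyz [0.385 0.368 1.152] rz -0.0005 F [-0.2 -0.3 -1.7] open 31.5 29.637118577957153
[[-1.050e-02 -1.480e-02 -1.302e-01]
 [ 9.800e-03  1.000e-04 -1.184e-01]
 [ 1.240e-02  1.480e-02 -5.120e-02]]
470 400 [ 0.0006  0.0132 -0.0755]
476 430 [-0.0058  0.0143 -0.0757]
474 370 [ 0.0073  0.0133 -0.0762]
415 270 [ 0.0024  0.0045 -0.0277]
415 300 [-0.0057  0.0046 -0.0278]
325 400 [-0.0002 -0.0129 -0.0745]
```

>>> drive_tool:
  commands:
    - {"xyz": [0.2, 0.2, 0], "rotation": [0, 0, 0]}
    - {"xyz": [0.38, 0.37, 0.2], "rotation": [0, 0, 0]}
    - {"xyz": [0.38, 0.37, 0.5], "rotation": [0, 0, 0]}
    - {"xyz": [0.38, 0.37, 0.8], "rotation": [0, 0, 0]}
    - {"xyz": [0.38, 0.37, 1.0], "rotation": [0, 0, 0]}
    - {"xyz": [0.38, 0.37, 1.0], "rotation": [0, 0, 0]}
    - {"xyz": [0.38, 0.37, 1.0], "rotation": [0, 0, 0]}

```text
time: 11.12
tcp_pos: [0.5397, 0.1986, 0.135]
orientation: [0.598, 0.801, -0.002, -0.001]
force: [-0.5, 1.0, 0.0]
opening: 0.366
gripper_force: 29.6
```

```bash
python3 - <<'E'
from h import *
delta([.5393,.2005,.07],16.8)
s,p,W=shot('bath2')
c=p[60:300,100:420];cv2.imwrite('pics/bath2c.png',cv2.resize(c,(800,600),interpolation=cv2.INTER_CUBIC))
P=W.reshape(-1,3);a=np.deg2rad(16.8);ex=np.array([np.cos(a),np.sin(a)]);ey=np.array([-ex[1],ex[0]])
P=P[(P[:,2]>.064)&(P[:,2]<.076)];q=(P[:,:2]-[.5377,.2007])@np.c_[ex,ey]
for lo,hi in((-.09,-.05),(-.05,-.02),(-.02,.02),(.02,.05),(.05,.09)):
    k=q[(abs(q[:,0])<.008)&(q[:,1]>lo)&(q[:,1]<hi)]
    if len(k):print('near wall',lo,len(k),np.percentile(k[:,0],[5,50,95]).round(4))
k=q[(abs(q[:,0])<.008)];print('ends',k[:,1].min(),k[:,1].max())
E
```

```text
t 11.1167 tcp [0.5397 0.1986 0.135 ] yaw 16.53 tilt [-0.0036 -0.0012 -1.    ] xyz [0.019 0.004 0.65 ] rz -0.0015 F [-0.5  1.   0. ] open 31.2 29.636378288269043
near wall -0.09 107 [-0.0009  0.0012  0.0069]
near wall -0.05 21 [-0.0005  0.0004  0.0023]
near wall -0.02 190 [-0.0013  0.0006  0.0024]
near wall 0.02 168 [-0.0011  0.0007  0.0025]
near wall 0.05 245 [-0.0008  0.0009  0.0059]
ends -0.09094382168446305 0.08823712353733859
```

View pics/bath2c.png

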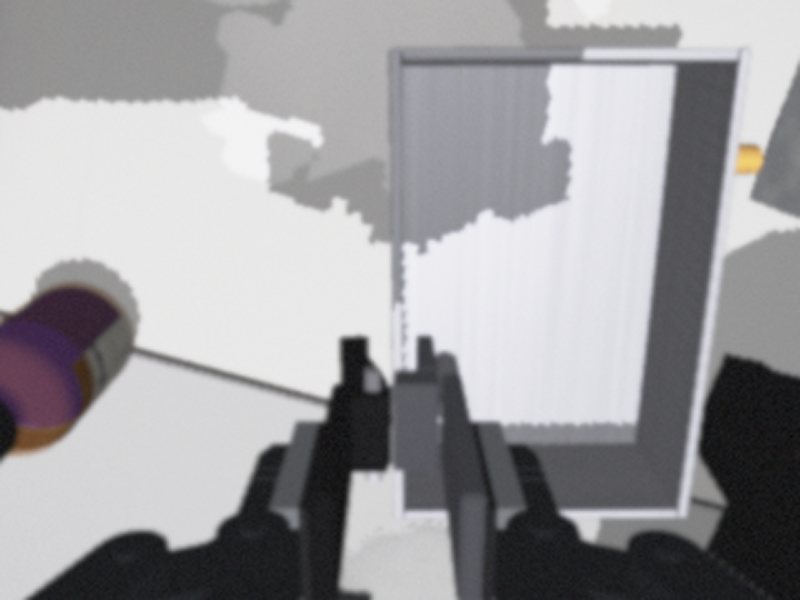

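The crop shows the bath's near wall, at (400,330), lining up with the open gap between the black jaw at (355,370) and the grey jaw at (425,370). The bottle is well clear. Lowering.

>>> drive_tool:
  commands:
    - {"xyz": [0.02, 0, 0.15], "rotation": [0, 0, -0.0015]}
    - {"xyz": [0.02, 0, 0.3], "rotation": [0, 0, -0.0015]}
    - {"xyz": [0.02, 0, 0.45], "rotation": [0, 0, -0.0015]}
    - {"xyz": [0.02, 0, 0.6], "rotation": [0, 0, -0.0015]}
    - {"xyz": [0.02, 0, 0.73], "rotation": [0, 0, -0.0015]}
    - {"xyz": [0.02, 0, 0.73], "rotation": [0, 0, -0.0015]}
    - {"xyz": [0.02, 0, 0.73], "rotation": [0, 0, -0.0015]}

```text
time: 11.75
tcp_pos: [0.5408, 0.2021, 0.0648]
orientation: [0.596, 0.803, 0.001, 0.001]
force: [0.5, -0.5, -0.4]
opening: 0.367
gripper_force: 29.6
```

```bash
python3 - <<'E'
from h import *
delta([.5393,.2005,.0525],16.8)
s=state();print(s['torque'])
E
```

```text
t 11.75 tcp [0.5408 0.2021 0.0648] yaw 16.89 tilt [ 1.5e-03  3.0e-04 -1.0e+00] xyz [-0.011 -0.019  0.123] rz 0.0005 F [ 0.5 -0.5 -0.4] open 31.3 29.635578989982605
[-0.05894448 -0.02572879 -0.02286923]
```

>>> drive_tool:
  commands:
    - {"xyz": [-0.01, -0.01, 0.04], "rotation": [0, 0, 0]}
    - {"xyz": [-0.01, -0.02, 0.08], "rotation": [0, 0, 0]}
    - {"xyz": [-0.01, -0.02, 0.11], "rotation": [0, 0, 0]}
    - {"xyz": [-0.01, -0.02, 0.11], "rotation": [0, 0, 0]}
    - {"xyz": [-0.01, -0.02, 0.11], "rotation": [0, 0, 0]}
    - {"xyz": [-0.01, -0.02, 0.11], "rotation": [0, 0, 0]}

```text
time: 12.25
tcp_pos: [0.5389, 0.2009, 0.0533]
orientation: [0.595, 0.804, 0.001, 0.001]
force: [0.8, -1.5, 4.8]
opening: 0.362
gripper_force: 30.2
```

>>> drive_tool:
  commands:
    - {"xyz": [0, 0, 0.02], "rotation": [0, 0, 0]}
    - {"xyz": [0, 0, 0.02], "rotation": [0, 0, 0]}
    - {"xyz": [0, 0, 0.02], "rotation": [0, 0, 0]}

```text
time: 12.5
tcp_pos: [0.539, 0.2009, 0.0531]
orientation: [0.595, 0.804, 0.001, 0.001]
force: [-5.5, -2.7, 17.2]
opening: 0.369
gripper_force: 31.3
```

>>> drive_tool:
  commands:
    - {"xyz": [0, 0, -0.015], "rotation": [0, 0, 0]}
    - {"xyz": [0, -0.01, -0.015], "rotation": [0, 0, 0]}
    - {"xyz": [0, -0.02, -0.015], "rotation": [0, 0, 0]}
    - {"xyz": [0, -0.03, -0.015], "rotation": [0, 0, 0]}
    - {"xyz": [0, -0.03, -0.015], "rotation": [0, 0, 0]}
    - {"xyz": [0, -0.03, -0.015], "rotation": [0, 0, 0]}

```text
time: 13.0
tcp_pos: [0.5377, 0.2007, 0.0533]
orientation: [0.595, 0.804, 0.002, 0.001]
force: [1.2, 0.1, 6.9]
opening: 0.37
gripper_force: 30.7
```

```bash
python3 - <<'E'
from h import *
delta([.5393,.2005,.0525],16.8)
E
```

```text
t 13.0 tcp [0.5377 0.2007 0.0533] yaw 16.94 tilt [ 0.0048  0.0015 -1.    ] xyz [-0.007  0.015  0.008] rz 0.0008 F [1.2 0.1 6.9] open 31.6 30.69546729326248
```

>>> drive_tool:
  commands:
    - {"xyz": [0, -0.01, 0.005], "rotation": [0, 0, 0]}
    - {"xyz": [0, -0.02, 0.005], "rotation": [0, 0, 0]}
    - {"xyz": [0, -0.02, 0.005], "rotation": [0, 0, 0]}
    - {"xyz": [0, -0.02, 0.005], "rotation": [0, 0, 0]}

```text
time: 13.33
tcp_pos: [0.5366, 0.2004, 0.0532]
orientation: [0.595, 0.804, 0.003, 0.002]
force: [2.5, 0.4, 8.0]
opening: 0.371
gripper_force: 30.9
```

```bash
python3 - <<'E'
from h import *
delta([.5393,.2005,.0525],16.8)
E
```

```text
t 13.3333 tcp [0.5366 0.2004 0.0532] yaw 16.95 tilt [ 0.0064  0.0019 -1.    ] xyz [-0.006  0.026  0.008] rz 0.0008 F [2.5 0.4 8. ] open 31.7 30.89756280183792
```

>>> drive_tool:
  commands:
    - {"xyz": [0, 0, 0], "rotation": [0, 0, 0]}
    - {"xyz": [0, 0, 0], "rotation": [0, 0, 0]}
    - {"xyz": [0, 0, 0], "rotation": [0, 0, 0]}
    - {"xyz": [0, 0, 0], "rotation": [0, 0, 0]}
    - {"xyz": [0, 0, 0], "rotation": [0, 0, 0]}
    - {"xyz": [0, 0, 0], "rotation": [0, 0, 0]}
    - {"xyz": [0, 0, 0], "rotation": [0, 0, 0]}
    - {"xyz": [0, 0, 0], "rotation": [0, 0, 0]}
    - {"xyz": [0, 0, 0], "rotation": [0, 0, 0]}
    - {"xyz": [0, 0, 0], "rotation": [0, 0, 0]}
  gripper: 85

```text
time: 14.17
tcp_pos: [0.5334, 0.1995, 0.0514]
orientation: [0.595, 0.804, 0.0, 0.0]
force: [0.3, 0.9, -0.0]
opening: 0.997
gripper_force: 0.0
```

>>> drive_tool:
  commands:
    - {"xyz": [0, 0, -0.2], "rotation": [0, 0, 0]}
    - {"xyz": [0, 0, -0.5], "rotation": [0, 0, 0]}
    - {"xyz": [0, 0, -0.8], "rotation": [0, 0, 0]}
    - {"xyz": [0, 0, -0.8], "rotation": [0, 0, 0]}
    - {"xyz": [0, 0, -0.8], "rotation": [0, 0, 0]}

```text
time: 14.58
tcp_pos: [0.5352, 0.1998, 0.1336]
orientation: [0.595, 0.804, 0.002, 0.002]
force: [0.0, -0.3, -0.7]
opening: 0.996
gripper_force: 0.0
```

```bash
python3 - <<'E'
from h import *
delta([.5393,.2005,.0525],16.8)
s,p,W=shot('bath3')
c=p[60:300,100:420];cv2.imwrite('pics/bath3c.png',cv2.resize(c,(800,600),interpolation=cv2.INTER_CUBIC))
P=W.reshape(-1,3);a=np.deg2rad(16.8);ex=np.array([np.cos(a),np.sin(a)]);ey=np.array([-ex[1],ex[0]])
q=np.c_[(P[:,:2]-[.5377,.2007])@np.c_[ex,ey],P[:,2]];q=q[(abs(q[:,0])<.045)&(abs(q[:,1])<.03)]
for lo in np.arange(.07,.14,.01):
    k=q[(q[:,2]>lo)&(q[:,2]<lo+.01)]
    if len(k)>3:print(round(lo,2),len(k),np.percentile(k,[1,50,99],axis=0).round(4).tolist())
k=q[(q[:,2]>.1)&(q[:,2]<.14)];r=cv2.minAreaRect(k[:,:2].astype(np.float32));print(r)
E
```

```text
t 14.5833 tcp [0.5352 0.1998 0.1336] yaw 16.94 tilt [ 0.0047  0.0011 -1.    ] xyz [-0.005  0.037  0.811] rz 0.0008 F [ 0.  -0.3 -0.7] open 85.1 0.0
0.07 197 [[-0.0109, -0.029, 0.07], [0.0009, 0.0122, 0.0712], [0.0119, 0.0292, 0.08]]
0.08 780 [[-0.0174, -0.0125, 0.0802], [-0.0047, 0.0021, 0.0824], [0.0109, 0.0138, 0.0895]]
0.09 179 [[-0.0228, -0.0103, 0.0901], [-0.018, 0.004, 0.0947], [0.0129, 0.0125, 0.0998]]
0.1 205 [[-0.0255, -0.0104, 0.1004], [-0.021, 0.0039, 0.1055], [0.0129, 0.0124, 0.1099]]
0.11 230 [[-0.0287, -0.0114, 0.1102], [-0.0243, 0.0042, 0.1156], [0.0133, 0.0125, 0.1199]]
0.12 492 [[-0.0321, -0.0113, 0.1202], [-0.0266, 0.002, 0.1254], [0.0139, 0.0123, 0.13]]
0.13 36 [[0.0094, -0.0085, 0.13], [0.0108, -0.0002, 0.1302], [0.0135, 0.0099, 0.1309]]
((-0.0091151874512434, 0.0004314705729484558), (0.024561002850532532, 0.04607008770108223), 89.70559692382812)
```

View pics/bath3c.png

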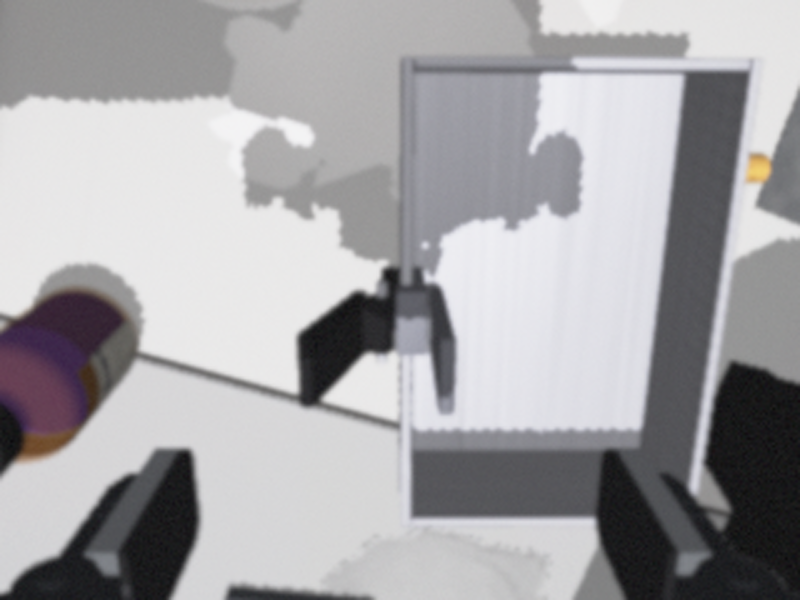

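The clip sits astride the near wall at (412,330), grey half inside the bath and black handle outside, with the bottle untouched. I'm checking the seating height against the rim.

```bash
python3 - <<'E'
from h import *
def ana(f,o,yaw,edge):
    z=np.load(f+'.npz');s={k:z[k] for k in('tcp_pos','orientation')};W=cloud('wrist',z['d'],s).reshape(-1,3)
    a=np.deg2rad(yaw);ex=np.array([np.cos(a),np.sin(a)]);ey=np.array([-ex[1],ex[0]])
    q=np.c_[(W[:,:2]-o)@np.c_[ex,ey],W[:,2]-edge]
    b=q[(abs(q[:,0])<.004)&(abs(q[:,1])<.009)&(q[:,2]>.004)&(q[:,2]<.025)]
    g=q[(q[:,0]>.008)&(q[:,0]<.015)&(abs(q[:,1])<.01)&(q[:,2]>.054)&(q[:,2]<.066)]
    e=q[(abs(q[:,0])<.001)&(abs(q[:,1])>.013)&(abs(q[:,1])<.035)&(abs(q[:,2])<.004)]
    print(f,'bridge',len(b),np.median(b[:,2]).round(4),'greytop',len(g),np.median(g[:,2]).round(4),np.percentile(g[:,0],[2,98]).round(4),'edge',len(e),np.median(e[:,2]).round(4))
ana('clip4',[.548,-.0396],10.4,.065)
ana('clip2',[.548,-.0396],10.4,.065)
ana('bath3',[.5381,.2007],16.8,.07)
E
```

```text
clip4 bridge 178 0.0106 greytop 189 0.0583 [0.0082 0.0129] edge 86 0.0005
clip2 bridge 138 0.0105 greytop 136 0.0584 [0.0082 0.0127] edge 55 0.0006
bath3 bridge 172 0.0116 greytop 180 0.0595 [0.0087 0.0133] edge 86 0.0006
```

The clip sits about 1 mm above the edge: the pads drag it upward as they open. I'll press on both handle tops with the part-closed fingers.

>>> drive_tool:
  commands:
    - {"xyz": [0, -0.06, 0], "rotation": [0, 0, 0]}
    - {"xyz": [0, -0.06, 0], "rotation": [0, 0, 0]}
    - {"xyz": [0, -0.06, 0], "rotation": [0, 0, 0]}
    - {"xyz": [0, -0.06, 0], "rotation": [0, 0, 0]}
    - {"xyz": [0, -0.06, 0], "rotation": [0, 0, 0]}
    - {"xyz": [0, -0.06, 0], "rotation": [0, 0, 0]}
    - {"xyz": [0, -0.06, 0], "rotation": [0, 0, 0]}
    - {"xyz": [0, -0.06, 0], "rotation": [0, 0, 0]}
    - {"xyz": [0, -0.06, 0], "rotation": [0, 0, 0]}
    - {"xyz": [0, -0.06, 0], "rotation": [0, 0, 0]}
  gripper: 30

```text
time: 15.47
tcp_pos: [0.5277, 0.1977, 0.1314]
orientation: [0.595, 0.804, 0.0, 0.0]
force: [0.2, -1.0, -0.5]
opening: 0.35
gripper_force: 0.0
```

```bash
python3 - <<'E'
from h import *
delta([.529,.1985,.092],16.8)
s,p,W=shot('push1');t=(W-s['tcp_pos'])@R.from_quat(s['orientation']).as_matrix()
for sg in(1,-1):
    m=(abs(t[...,0])<.012)&(sg*t[...,1]>.014)&(sg*t[...,1]<.03)&(t[...,2]>-.08)&(t[...,2]<-.02);q=t[m]
    print(sg,np.percentile(q[:,2],[50,90,97,99,99.8]).round(4),q[:,1].min(),q[:,1].max())
m=(abs(t[...,0])<.014)&(abs(t[...,1])<.035)&(t[...,2]<.02)&(t[...,2]>-.015);q=t[m];print('tops',np.percentile(q,[1,50,99],axis=0).round(4))
E
```

```text
t 15.4667 tcp [0.5277 0.1977 0.1314] yaw 16.94 tilt [ 1.e-04  1.e-04 -1.e+00] xyz [0.004 0.015 0.394] rz 0.0008 F [ 0.2 -1.  -0.5] open 29.9 0.0
1 [-0.0649 -0.0482 -0.0435 -0.0414 -0.0396] 0.014802560931582569 0.028892634890945616
-1 [-0.0649 -0.0482 -0.0437 -0.0415 -0.0394] -0.02889087495767079 -0.014840780777324467
tops [[-0.0111 -0.0215  0.0009]
 [ 0.0022 -0.0141  0.0066]
 [ 0.0123  0.0241  0.0197]]
```

>>> drive_tool:
  commands:
    - {"xyz": [0, 0.015, 0.15], "rotation": [0, 0, 0]}
    - {"xyz": [0, 0.015, 0.3], "rotation": [0, 0, 0]}
    - {"xyz": [0, 0.015, 0.38], "rotation": [0, 0, 0]}
    - {"xyz": [0, 0.015, 0.38], "rotation": [0, 0, 0]}
    - {"xyz": [0, 0.015, 0.38], "rotation": [0, 0, 0]}
    - {"xyz": [0, 0.015, 0.4], "rotation": [0, 0, 0]}
    - {"xyz": [0, 0.015, 0.42], "rotation": [0, 0, 0]}
    - {"xyz": [0, 0.015, 0.42], "rotation": [0, 0, 0]}

```text
time: 16.18
tcp_pos: [0.5299, 0.1983, 0.0901]
orientation: [0.595, 0.804, 0.001, 0.001]
force: [0.4, -0.0, 2.2]
opening: 0.353
gripper_force: 0.9
```

>>> drive_tool:
  commands:
    - {"xyz": [0, 0, 0.01], "rotation": [0, 0, 0]}
    - {"xyz": [0, 0, 0.02], "rotation": [0, 0, 0]}
    - {"xyz": [0, 0, 0.02], "rotation": [0, 0, 0]}

```text
time: 16.43
tcp_pos: [0.5311, 0.1986, 0.0893]
orientation: [0.595, 0.804, 0.002, 0.001]
force: [0.9, 0.9, 7.0]
opening: 0.352
gripper_force: 3.5
```

>>> drive_tool:
  commands:
    - {"xyz": [0, 0, 0.01], "rotation": [0, 0, 0]}
    - {"xyz": [0, 0, 0.02], "rotation": [0, 0, 0]}
    - {"xyz": [0, 0, 0.02], "rotation": [0, 0, 0]}

```text
time: 16.68
tcp_pos: [0.5327, 0.199, 0.0889]
orientation: [0.595, 0.804, 0.003, 0.003]
force: [1.3, 0.5, 13.0]
opening: 0.353
gripper_force: 6.3
```

>>> drive_tool:
  commands:
    - {"xyz": [0, 0, 0.01], "rotation": [0, 0, 0]}
    - {"xyz": [0, 0, 0.01], "rotation": [0, 0, 0]}
    - {"xyz": [0, 0, 0.01], "rotation": [0, 0, 0]}

```text
time: 16.93
tcp_pos: [0.5336, 0.1993, 0.0887]
orientation: [0.595, 0.804, 0.004, 0.003]
force: [1.3, 0.4, 15.3]
opening: 0.353
gripper_force: 7.6
```

>>> drive_tool:
  commands:
    - {"xyz": [0, 0, -0.1], "rotation": [0, 0, 0]}
    - {"xyz": [0, 0, -0.3], "rotation": [0, 0, 0]}
    - {"xyz": [0, 0, -0.5], "rotation": [0, 0, 0]}
    - {"xyz": [0, 0, -0.5], "rotation": [0, 0, 0]}
    - {"xyz": [0, 0, -0.5], "rotation": [0, 0, 0]}

```text
time: 17.35
tcp_pos: [0.5298, 0.1983, 0.1357]
orientation: [0.595, 0.804, 0.001, 0.001]
force: [-0.4, -0.5, -1.1]
opening: 0.351
gripper_force: 0.0
```

```bash
python3 - <<'E'
from h import *
delta([.529,.1985,.092],16.8)
s,p,W=shot('bath4');W=W.reshape(-1,3)
a=np.deg2rad(16.8);ex=np.array([np.cos(a),np.sin(a)]);ey=np.array([-ex[1],ex[0]])
q=np.c_[(W[:,:2]-[.5381,.2007])@np.c_[ex,ey],W[:,2]-.07]
b=q[(abs(q[:,0])<.004)&(abs(q[:,1])<.009)&(q[:,2]>.004)&(q[:,2]<.025)]
g=q[(q[:,0]>.006)&(q[:,0]<.016)&(abs(q[:,1])<.01)&(q[:,2]>.054)&(q[:,2]<.066)]
e=q[(abs(q[:,0])<.001)&(abs(q[:,1])>.013)&(abs(q[:,1])<.035)&(abs(q[:,2])<.004)]
print('bridge',len(b),np.median(b[:,2]).round(4),'greytop',len(g),np.median(g[:,2]).round(4),np.percentile(g[:,0],[2,98]).round(4),'edge',len(e),np.median(e[:,2]).round(4))
k=q[(abs(q[:,0])<.04)&(abs(q[:,1])<.02)&(q[:,2]>.05)&(q[:,2]<.065)];print(cv2.minAreaRect(k[:,:2].astype(np.float32)))
E
```

```text
t 17.35 tcp [0.5298 0.1983 0.1357] yaw 16.94 tilt [ 2.3e-03  5.0e-04 -1.0e+00] xyz [ 0.004 -0.009  0.437] rz 0.0008 F [-0.4 -0.5 -1.1] open 30.0 0.0
bridge 174 0.0105 greytop 177 0.0579 [0.0112 0.0159] edge 98 0.0004
((-0.0068316590040922165, 0.0004361625760793686), (0.04609236121177673, 0.02414610981941223), 0.08545009791851044)
```

```bash
python3 - <<'E'
from h import *
def ana(f,o,yaw,edge):
    z=np.load(f+'.npz');s={k:z[k] for k in('tcp_pos','orientation')};W=cloud('wrist',z['d'],s).reshape(-1,3)
    a=np.deg2rad(yaw);ex=np.array([np.cos(a),np.sin(a)]);ey=np.array([-ex[1],ex[0]])
    q=np.c_[(W[:,:2]-o)@np.c_[ex,ey],W[:,2]-edge]
    b=q[(abs(q[:,0])<.005)&(abs(q[:,1])<.009)&(q[:,2]>.006)&(q[:,2]<.016)]
    print(f,'bridge slope deg',np.degrees(np.polyfit(b[:,0],b[:,2],1)[0]).round(2), 'ext',np.percentile(b[:,0],[1,99]).round(4))
    for z0 in(.014,.024,.034,.044):
        k=q[(q[:,0]>.002)&(q[:,0]<.022)&(abs(q[:,1])<.016)&(q[:,2]>z0)&(q[:,2]<z0+.01)]
        if len(k):print('  grey',z0,len(k),np.percentile(k[:,0],[2,50,98]).round(4))
ana('clip4',[.548,-.0396],10.4,.065)
ana('bath3',[.5381,.2007],16.8,.07)
ana('bath4',[.5381,.2007],16.8,.07)
E
```

```text
clip4 bridge slope deg -1.68 ext [-0.0035  0.0044]
  grey 0.014 32 [0.0079 0.0089 0.0126]
  grey 0.024 42 [0.0078 0.0084 0.0123]
  grey 0.034 55 [0.0079 0.008  0.0124]
  grey 0.044 49 [0.0079 0.0087 0.0123]
bath3 bridge slope deg 3.86 ext [-0.0042  0.0046]
  grey 0.014 42 [0.0084 0.0085 0.0125]
  grey 0.024 31 [0.0085 0.0095 0.0129]
  grey 0.034 46 [0.0085 0.0089 0.0131]
  grey 0.044 58 [0.0085 0.0088 0.0131]
bath4 bridge slope deg -4.37 ext [-0.0046  0.0044]
  grey 0.014 47 [0.0097 0.0099 0.0142]
  grey 0.024 59 [0.01   0.0103 0.0142]
  grey 0.034 68 [0.0104 0.0107 0.0148]
  grey 0.044 78 [0.0107 0.0111 0.0152]
```

The clip is seated: the bridge height above the edge matches the parked state, with about 2° of lean. Next I measure the pump from the earlier clip1 view.

```bash
python3 - <<'E'
from h import *
z=np.load('clip1.npz');s={k:z[k] for k in('tcp_pos','orientation')};W=cloud('wrist',z['d'],s);P=W.reshape(-1,3)
Q=P[(P[:,0]>.43)&(P[:,0]<.64)&(P[:,1]>-.3)&(P[:,1]<-.12)]
k=Q[(Q[:,2]>.045)&(Q[:,2]<.056)];r=cv2.minAreaRect(k[:,:2].astype(np.float32));print('box',len(k),r)
for yaw in(14.,):
    a=np.deg2rad(yaw);ex=np.array([np.cos(a),np.sin(a)]);ey=np.array([-ex[1],ex[0]]);c=np.array([.538,-.205])
    q=np.c_[(Q[:,:2]-c)@np.c_[ex,ey],Q[:,2]]
    for lo in np.arange(-.07,.07,.01):
        m=(q[:,0]>lo)&(q[:,0]<lo+.01)&(q[:,2]>.08)&(q[:,2]<.1);m2=m&(abs(q[:,1])<.012)
        if m.sum()>3:print(round(lo,2),m.sum(),'y',np.percentile(q[m,1],[2,98]).round(4),'z',np.median(q[m2,2]).round(4))
    m=(q[:,2]>.084)&(q[:,2]<.096)&(abs(q[:,1])<.01);print('x ext',np.percentile(q[m,0],[.5,99.5]))
# pump via top view box corners
z=np.load('top0.npz');T=cloud('top',z['d']).reshape(-1,3)
k=T[(T[:,0]>.43)&(T[:,0]<.64)&(T[:,1]>-.3)&(T[:,1]<-.12)&(T[:,2]>.042)&(T[:,2]<.06)];print('top box',cv2.minAreaRect(k[:,:2].astype(np.float32)))
E
```

```text
box 2689 ((0.5293119549751282, -0.21387767791748047), (0.14371098577976227, 0.15773384273052216), 82.84012603759766)
-0.07 123 y [-0.0507  0.0029] z 0.0886
-0.06 345 y [-0.0531  0.0413] z 0.0901
-0.05 345 y [-0.0566  0.0418] z 0.0902
-0.04 288 y [-0.0591  0.0175] z 0.0899
-0.03 288 y [-0.0628  0.0178] z 0.0899
-0.02 289 y [-0.0658  0.0178] z 0.0897
-0.01 294 y [-0.0698  0.0176] z 0.0898
0.0 292 y [-0.0732  0.0177] z 0.0898
0.01 290 y [-0.0772  0.0179] z 0.0898
0.02 295 y [-0.0824  0.0175] z 0.0897
0.03 318 y [-0.0851  0.0259] z 0.0899
0.04 376 y [-0.0859  0.0275] z 0.0932
0.05 108 y [-0.0901  0.0259] z 0.09
x ext [-0.05975868  0.05122177]
top box ((0.5384694337844849, -0.2052479386329651), (0.1202966719865799, 0.09089217334985733), 13.426419258117676)
```

>>> drive_tool:
  commands:
    - {"xyz": [0, 0, -0.4], "rotation": [0, 0, 0]}
    - {"xyz": [0, 0, -0.8], "rotation": [0, 0, 0.016]}
    - {"xyz": [0, 0, -1.0], "rotation": [0, 0, 0.016]}
    - {"xyz": [0, 0, -1.0], "rotation": [0, 0, 0.016]}
  gripper: 0

```text
time: 17.73
tcp_pos: [0.531, 0.1985, 0.2386]
orientation: [0.615, 0.788, 0.002, 0.002]
force: [0.3, 0.5, -0.1]
opening: 0.002
gripper_force: 0.0
```

>>> drive_tool:
  commands:
    - {"xyz": [-0.4, -0.13, 0], "rotation": [0, 0, 0]}
    - {"xyz": [-0.8, -0.26, 0], "rotation": [0, 0, 0]}
    - {"xyz": [-0.98, -0.32, 0], "rotation": [0, 0, 0]}
    - {"xyz": [-0.98, -0.32, 0], "rotation": [0, 0, 0]}

```text
time: 18.07
tcp_pos: [0.5206, 0.0919, 0.2326]
orientation: [0.617, 0.787, -0.002, -0.001]
force: [0.3, -0.0, -0.3]
opening: 0.002
gripper_force: 0.0
```

>>> drive_tool:
  commands:
    - {"xyz": [-0.4, -0.13, 0], "rotation": [0, 0, 0]}
    - {"xyz": [-0.8, -0.26, 0], "rotation": [0, 0, 0]}
    - {"xyz": [-0.98, -0.32, 0], "rotation": [0, 0, 0]}
    - {"xyz": [-0.98, -0.32, 0], "rotation": [0, 0, 0]}

```text
time: 18.4
tcp_pos: [0.5138, -0.0103, 0.2327]
orientation: [0.617, 0.787, -0.001, -0.001]
force: [0.2, 0.2, -0.1]
opening: 0.001
gripper_force: 0.0
```

>>> drive_tool:
  commands:
    - {"xyz": [-0.4, -0.13, 0], "rotation": [0, 0, 0]}
    - {"xyz": [-0.8, -0.26, 0], "rotation": [0, 0, 0]}
    - {"xyz": [-0.98, -0.32, 0], "rotation": [0, 0, 0]}
    - {"xyz": [-0.98, -0.32, 0], "rotation": [0, 0, 0]}

```text
time: 18.73
tcp_pos: [0.5071, -0.1126, 0.2328]
orientation: [0.617, 0.787, -0.0, -0.001]
force: [0.3, -0.4, 0.4]
opening: 0.004
gripper_force: 0.0
```

```bash
python3 - <<'E'
from h import *
delta([.4992,-.2147,.18],14)
E
```

```text
t 18.7333 tcp [ 0.5071 -0.1126  0.2328] yaw 13.85 tilt [-1.9e-03  3.0e-04 -1.0e+00] xyz [-0.973 -0.321  0.528] rz -0.0008 F [ 0.3 -0.4  0.4] open 0.3 0.0
```

>>> drive_tool:
  commands:
    - {"xyz": [-0.4, -0.13, 0], "rotation": [0, 0, 0]}
    - {"xyz": [-0.8, -0.26, 0.2], "rotation": [0, 0, 0]}
    - {"xyz": [-0.97, -0.32, 0.5], "rotation": [0, 0, 0]}
    - {"xyz": [-0.97, -0.32, 0.8], "rotation": [0, 0, 0]}
    - {"xyz": [-0.97, -0.32, 1.0], "rotation": [0, 0, 0]}
    - {"xyz": [-0.97, -0.32, 1.0], "rotation": [0, 0, 0]}
    - {"xyz": [-0.97, -0.32, 1.0], "rotation": [0, 0, 0]}

```text
time: 19.32
tcp_pos: [0.4991, -0.2101, 0.1329]
orientation: [0.615, 0.789, 0.0, -0.002]
force: [1.1, -0.6, 1.0]
opening: -0.002
gripper_force: 0.0
```

```bash
cat > pump.py <<'E'
from h import *
import sys
def pump(tag):
    s,p,W=shot(tag);P=W.reshape(-1,3)
    a=np.deg2rad(14.);ex=np.array([np.cos(a),np.sin(a)]);ey=np.array([-ex[1],ex[0]])
    q=np.c_[(P[:,:2]-[.538,-.205])@np.c_[ex,ey],P[:,2]]
    m=(q[:,0]>-.058)&(q[:,0]<.03)&(q[:,1]>.012)&(q[:,1]<.0165)&(q[:,2]>.058)&(q[:,2]<.095);g=q[m]
    f=np.polyfit(g[:,0],g[:,2],1);k=abs(np.polyval(f,g[:,0])-g[:,2])<.002;f=np.polyfit(g[k,0],g[k,2],1)
    print('paddle pts',k.sum(),'angle',round(np.arctan(f[0]),4),'z at -40',np.polyval(f,-.04).round(4),'at hinge',np.polyval(f,.045).round(4))
    t=(W-s['tcp_pos'])@R.from_quat(s['orientation']).as_matrix()
    m=(abs(t[...,0])<.013)&(abs(t[...,1])<.03)&(t[...,2]>-.07)&(t[...,2]<-.03);u=t[m]
    if len(u):print('tips',np.percentile(u[:,2],[50,97,99,99.8]).round(4),np.percentile(u[:,1],[1,99]).round(4))
E
python3 - <<'E'
from pump import *
delta([.4992,-.2147,.05],14);pump('pump1')
E
```

```text
t 19.3167 tcp [ 0.4991 -0.2101  0.1329] yaw 14.13 tilt [-0.0035  0.0028 -1.    ] xyz [-0.048 -0.008  0.828] rz 0.0007 F [ 1.1 -0.6  1. ] open -0.2 0.0
paddle pts 535 angle -0.0056 z at -40 0.0898 at hinge 0.0893
tips [-0.0588 -0.0446 -0.0434 -0.0426] [-0.0133  0.0133]
```

>>> drive_tool:
  commands:
    - {"xyz": [-0.03, -0.01, 0.25], "rotation": [0, 0, 0]}
    - {"xyz": [-0.03, -0.01, 0.5], "rotation": [0, 0, 0]}
    - {"xyz": [-0.03, -0.01, 0.7], "rotation": [0, 0, 0]}
    - {"xyz": [-0.03, -0.01, 0.76], "rotation": [0, 0, 0]}
    - {"xyz": [-0.03, -0.01, 0.76], "rotation": [0, 0, 0]}
    - {"xyz": [-0.03, -0.01, 0.76], "rotation": [0, 0, 0]}

```text
time: 19.87
tcp_pos: [0.5009, -0.2154, 0.06]
orientation: [0.615, 0.789, 0.0, 0.001]
force: [0.4, -1.0, 0.2]
opening: 0.004
gripper_force: 0.0
```

```bash
python3 - <<'E'
from pump import *
delta([.4992,-.2147,.05],14)
E
```

```text
t 19.8667 tcp [ 0.5009 -0.2154  0.06  ] yaw 14.11 tilt [ 1.9e-03 -9.0e-04 -1.0e+00] xyz [ 0.012 -0.015  0.1  ] rz 0.0006 F [ 0.4 -1.   0.2] open 0.3 0.0
```

>>> drive_tool:
  commands:
    - {"xyz": [0.01, -0.015, 0.05], "rotation": [0, 0, 0]}
    - {"xyz": [0.01, -0.015, 0.1], "rotation": [0, 0, 0]}
    - {"xyz": [0.01, -0.015, 0.15], "rotation": [0, 0, 0]}
    - {"xyz": [0.01, -0.015, 0.19], "rotation": [0, 0, 0]}
    - {"xyz": [0.01, -0.015, 0.19], "rotation": [0, 0, 0]}
    - {"xyz": [0.01, -0.015, 0.19], "rotation": [0, 0, 0]}

```text
time: 20.37
tcp_pos: [0.4996, -0.2155, 0.0405]
orientation: [0.615, 0.788, 0.001, 0.002]
force: [1.0, 0.5, 6.7]
opening: -0.003
gripper_force: 3.3
```

```bash
python3 - <<'E'
from pump import *
delta([.4992,-.2147,.039],14);pump('pump2')
E
```

```text
t 20.3667 tcp [ 0.4996 -0.2155  0.0405] yaw 14.06 tilt [ 0.0034 -0.0012 -1.    ] xyz [ 0.008 -0.002  0.015] rz 0.0004 F [1.  0.5 6.7] open -0.2 3.3451025595422834
paddle pts 1280 angle 0.1299 z at -40 0.0784 at hinge 0.0895
tips [-0.0413 -0.0356 -0.0348 -0.034 ] [-0.0192  0.0296]
```

>>> drive_tool:
  commands:
    - {"xyz": [0, 0, 0.006], "rotation": [0, 0, 0]}
    - {"xyz": [0, 0, 0.012], "rotation": [0, 0, 0]}
    - {"xyz": [0, 0, 0.012], "rotation": [0, 0, 0]}
    - {"xyz": [0, 0, 0.012], "rotation": [0, 0, 0]}
    - {"xyz": [0, 0, 0.012], "rotation": [0, 0, 0]}
    - {"xyz": [0, 0, 0.012], "rotation": [0, 0, 0]}

```text
time: 20.92
tcp_pos: [0.4997, -0.2154, 0.0396]
orientation: [0.615, 0.788, 0.001, 0.002]
force: [1.5, 1.5, 7.4]
opening: 0.001
gripper_force: 3.5
```

```bash
python3 - <<'E'
from pump import *
delta([.4992,-.2147,.039],14);pump('pump3')
p=np.load('pump3.npz')['p'];cv2.imwrite('pics/pump3c.png',cv2.resize(p[140:320,120:360],(800,600),interpolation=cv2.INTER_CUBIC))
E
```

```text
t 20.9167 tcp [ 0.4997 -0.2154  0.0396] yaw 14.07 tilt [ 0.0037 -0.0012 -1.    ] xyz [ 0.008 -0.003  0.006] rz 0.0004 F [1.5 1.5 7.4] open 0.1 3.493965386878699
paddle pts 1283 angle 0.1408 z at -40 0.0775 at hinge 0.0896
tips [-0.0415 -0.0354 -0.0345 -0.0339] [-0.0191  0.0295]
```

View pics/pump3c.png

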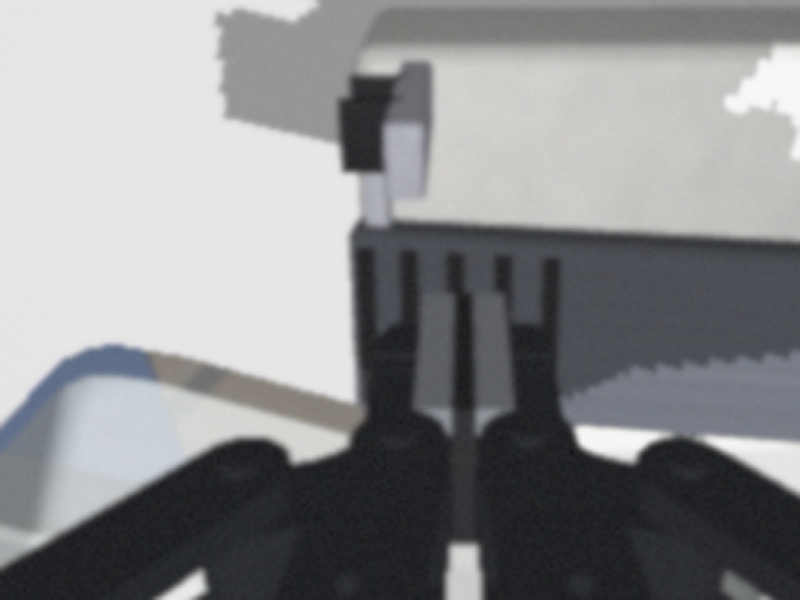

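The fingertips hold the paddle down at (465,330), its pointer beside the scale post at (385,150). The corrected angle is about 0.147 rad and the drop at the press point 12.3 mm, which is half stroke. One last check of the clip and bystanders, then I hand in.

```bash
python3 - <<'E'
from h import *
p,d=capture('top');W=cloud('top',d).reshape(-1,3);W0=cloud('top',np.load('top0.npz')['d']).reshape(-1,3)
def c(W,x0,x1,y0,y1,z0,z1):
    k=W[(W[:,0]>x0)&(W[:,0]<x1)&(W[:,1]>y0)&(W[:,1]<y1)&(W[:,2]>z0)&(W[:,2]<z1)];return len(k),(np.r_[k.mean(0)].round(4) if len(k) else None)
for n,b in dict(clip=(.49,.57,.17,.23,.085,.15),bottle=(.36,.45,.08,.17,.03,.15),timer=(.66,.76,-.17,-.07,.01,.03),beaker=(.36,.5,.33,.5,.02,.1)).items():print(n,c(W0,*b),c(W,*b))
delta([.4992,-.2147,.039],14)
s=state();print(sign_off(),s['time'])
E
```

```text
clip (0, None) (59, array([0.5369, 0.1992, 0.1132]))
bottle (242, array([0.403 , 0.122 , 0.0844])) (242, array([0.4028, 0.1222, 0.0845]))
timer (309, array([ 0.7102, -0.118 ,  0.0151])) (305, array([ 0.7106, -0.1183,  0.0151]))
beaker (290, array([0.4414, 0.425 , 0.0384])) (284, array([0.4414, 0.4252, 0.0389]))
t 21.0167 tcp [ 0.4997 -0.2155  0.0396] yaw 14.07 tilt [ 0.0037 -0.0012 -1.    ] xyz [ 0.009 -0.003  0.006] rz 0.0004 F [0.8 0.7 7.3] open -0.5 3.4935280645731837
the job is handed in; nothing more can be done
None 21.0167
```

The job is handed in at 21 s: the clip is seated on the middle of the bath's near long wall (about 2° of lean) with the probe rod on the bath side, the paddle is held at about half stroke (0.147 rad), and the bottle, beaker and timer have not moved.

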